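# Feed a half-lapped blank into a channel drilling jig with a push stick

### The arm

A 6-joint arm with a two-finger parallel gripper is mounted at the origin on a cart in front of the work surface, level with it; the furniture and walls round the work are solid. World frame = base frame: x ahead of the robot, y to its left, z up, the work surface at z = 0. Lengths are in mm, angles in degrees, forces in N, time in s.
With the tool pointing down it reaches from about 350 to 850 mm from the base axis. Payload 8.1 kg.
Tool frame: the origin (TCP) lies at the very end of the fingers, on their centre line; the grasp point (between the pads) lies 19 mm behind it; x points along the fingers, y is the direction in which the jaws open and shut, and the axes are right-handed (so a half turn about x gives the same grasp; the last joint's range is limited). The gripper opens to 85 mm and grips with 20 to 120 N. Pads are 22 mm wide; open, the fingers measure 114 mm over their backs; the gripper's body (76 mm by 85 mm) begins 54 mm behind the grasp point. The pads swing forward as they close: fully open they stand 13 mm farther back than shut.
Start: joints at [71.597, 7.471, 85.268, -0, 87.261, -4.893], TCP at [140.15, 583.407, 231.292] pointing down, gripper open.
Joint ranges: [-169.43, 169.43], [-51.17, 129.36], [1.28, 143.12], [-76.62, 256.62], [0, 156.53], [-152.29, 152.29]. Speed limits (degrees/s): [136.94, 136.94, 159.86, 180, 180, 180].

### API

Orientations are given as [roll, pitch, yaw] about the fixed x, y, z axes, in that order (R = Rz(yaw) Ry(pitch) Rx(roll)).
In Python, from bench import sensors, snapshot, r gives the robot as it stands. The module is installed in compiled form; this text tells all that it offers.
- The arm moves only by the tool drive_tool, never from a script. Its argument "moves" is one flat list of numbers, 6 for each row, row after row: the shift along the tool's x, y, z in cm, then the turn, a rotation vector about the tool's x, y, z in degrees. In form: [tx, ty, tz, wx, wy, wz, tx, ty, tz, wx, wy, wz, ...]. A call has 1 to 20 rows; each row shifts and turns the commanded pose from where the row before left it, along the tool's axes as they then stand; what a row does not reach is not made up. A row lasts 1/12 s, in which the tool goes at most 41.7 mm and 7.16 degrees, less where a joint would pass 70% of its speed; a pose out of reach is approached as far as the arm can. A call with a gripper value outside its range is refused whole. "hand" is the finger opening in cm, from 0 to 8.54, set as the call begins (left out, the last holds). The fingers move at their own pace and stop on an object; "grip_force" is the grip in N (left out, the last holds). Time passes only in rows, so rows that do not move let the fingers close. It gives the time, the measured TCP pose, the force and the opening at its end, in the units of the state.
- sensors.sense(): the state, without advancing time (a new reading comes with each control period).
- snapshot(name): name is "scene" or "top"; returns a dict with "image" (384x512x3 uint8, red, green, blue), "z_map" (384x512 float32, mm along the optical axis (not along the pixel's ray), 0 where there is no reading), "camera_matrix" (3x3 intrinsics, pixels), "eye" and "orientation" of the camera in the world. Camera axes: x right, y down, z forward; pixel columns grow to the right and rows downward; lengths in mm; the calibration is good to about 2 mm. A picture is of the moment at which its call begins.
- r.hand_in(): hands the job in, once; it reports no verdict.
The state is a dict: "time": time; "joint_pos": joint angles; "qd": joint speeds; "joint_efforts": joint torques, N m; "tool_pos": TCP position; "tcp_rot": TCP orientation; "ft_force": force on the tool from outside, world axes, zero at the start; "wrist_torque": the same for the moment, N m; "finger_gap": finger opening in mm.
Only numpy, scipy, OpenCV 4.12 (cv2) and the standard library are available. Lean on these libraries where they do the work, as an engineer would, in place of code of your own. Each camera call takes 0.05 s, during which the arm holds its last target.

### The job

Load the drilling jig: lay the wooden blank that has the half-lap cut in one end into the open infeed of the jig, lap end leading, then take the push stick and feed the blank with it - not with the fingers - under the forked latch and the clear cover until it is fully home against the stop and the latch has dropped behind it. Draw the stick out and stand it on its sole on the table, clear of the jig; leave the uncut strip and everything else on the table where it is.

Things in the scene. Friction and masses are not known exactly. Their poses are not given: they have to be found in the camera images.
- jig: Wooden channel drilling jig, screwed to the table. Plywood base 330 x 96 mm; its top, the bed, is 12 mm above the table. Origin: on the table under the latch pin, on the channel's centre line; x axis = feed direction, z up. The base runs from x = -140 to +190 mm. Highest fixed points: latch ears 52 mm, cover and drill bushes 50 mm above the table.
- bed_start (a point): point on the bed of the infeed (jig x = -75 mm, 12 mm above the table) where the blank's origin lies when well laid in, tongue short of the latch pin (further in it would come down on the pin). The infeed is an open trough from jig x = -140 to -12, 46 mm wide between two rails only 8 mm high above the bed and 12 mm thick
- channel_mouth (a point): point on the bed at jig x = -12 mm where flared cheeks (22 mm high above the bed) begin; they narrow from 50 mm to the channel, 43 mm wide, whose walls (26 mm high above the bed, 14 mm thick) run from jig x = +20 to +166. A clear cover with two steel drill bushes closes it from above from x = +84 to +166 (underside 26 mm above the bed)
- stop_face (a point): middle of the face of the aluminium stop bar (jig x = +152 mm, bar 14 mm thick along the feed) that crosses the channel 14 mm above the bed: the blank's tongue passes under it, the blank's shoulder comes up against it
- bed_home (a point): point on the bed (jig x = +125 mm, 12 mm above the table) where the blank's origin lies when its shoulder touches the stop bar
- latch (a joint): Forked aluminium drop latch on a pin across the channel. 0 = down: two tines slope down along the feed, toes just above the bed at jig x = 61 to 67 mm; positive (rad) = lifted. Light spring, about 1 N at the toes. The blank fed along +x lifts it (about 0.35 rad); it drops behind the blank's tail within about 2.5 mm of the stop. Tines 8 mm wide, gap of 22 mm between them on the centre line.
- latch_pin (a point): middle of the latch pin (9 mm thick) at jig x = 0, 44 mm above the table; its ears stand at jig x = -9 to +9 mm, 33 to 39 mm to either side of the centre line. The blank and the nose of the push stick pass under the pin, the nose also between the two tines
- lapped_blank: Light wooden blank 110 x 40 x 24 mm lying flat, with a half-lap at one end: over the last 28 mm (its +x end) only the lower 12 mm of the thickness remain as a tongue, the step facing up. Origin: centre of its underside (55 mm from either end); x axis along its length towards the tongue. 50 to 100 g.
- blank_tip (a point): middle of the end face of the blank's tongue, 55 mm ahead of its origin, 6 mm above its underside
- push_stick: Hardwood push stick standing on its sole: a foot 56 x 30 x 12 mm carries an upright handle block (40 mm long, 24 mm wide, top 80 mm above the sole; grip it across the 24 mm) and a straight nose 14 mm wide, 16 mm high. Origin: sole, under the middle of the handle; x axis along the nose, which ends 140 mm ahead of the origin; the foot ends 31 mm behind it. 90 to 145 g.
- stick_nose (a point): middle of the push face at the end of the stick's nose, 140 mm ahead of the handle, 8 mm above the sole
- stick_handle (a point): grip point inside the handle of the push stick, 62 mm above the sole
- plain_strip: uncut wooden strip 110 x 40 x 24 mm, same wood and size as the blank but without any lap; not to be used. Origin: centre of its underside, x along its length
- paint_tube: bystander: part-used paint tube lying, 106 x 32 x 25 mm; origin: centre of its underside, x along its length
- dropper: bystander: white dropper bottle with black collar, 40 mm across, 111 mm high; origin: centre of its underside
- pliers: bystander: small cutting pliers lying, 142 x 57 x 16 mm; origin: centre of its underside, x along its length

How it is judged (in metres and radians):
On the way, in this order (a step that is already met when the one before it is completed fails the run):
1. the lapped blank lies in the infeed trough, tongue towards the latch, released (y of lapped_blank in the frame of jig between -0.006 and 0.006 m and z of lapped_blank in the frame of jig between 0.009 and 0.016 m and x of blank_tip in the frame of jig above -0.06 m and x of lapped_blank in the frame of jig between -0.11 and 0 m and angle between the x axis of lapped_blank and the x axis of jig, either way round below 0.12 rad and contact force between the fingers and lapped_blank below 0.05 N and linear speed of lapped_blank below 0.02 m/s), for 0.2 s.
2. the push stick drives the blank along the channel with the latch lifted on it (x of lapped_blank in the frame of jig between 0.02 and 0.118 m and value of joint latch above 0.1 rad and contact force between push_stick and lapped_blank above 0.1 N and contact force between the fingers and lapped_blank below 0.05 N), for 0.1 s.
3. the blank is home against the stop and the latch has dropped behind it (x of lapped_blank in the frame of jig above 0.1205 m and y of lapped_blank in the frame of jig between -0.004 and 0.004 m and z of lapped_blank in the frame of jig between 0.009 and 0.016 m and x of blank_tip in the frame of jig above 0.1725 m and value of joint latch below 0.08 rad), for 0.2 s.
At the end, for the whole second after the job is handed in: The lapped blank lies in the channel, tongue under the stop bar, its shoulder within 4.5 mm of the stop, the latch down (joint under 0.08 rad) behind it; the push stick stands on its sole on the table (upright within 0.1 rad, sole under 6 mm high), touching neither jig nor blank; all at rest (all of step 3 and linear speed of lapped_blank below 0.01 m/s and height (world z) of push_stick below 0.006 m and angle between push_stick's own z axis and vertical below 0.1 rad and linear speed of push_stick below 0.02 m/s and contact force between push_stick and jig below 0.05 N and contact force between push_stick and lapped_blank below 0.05 N).
It fails at once if the fingers or the hand pushed the blank once it was under the latch (x of lapped_blank in the frame of jig above 0.01 m and y of lapped_blank in the frame of jig between -0.03 and 0.03 m and z of lapped_blank in the frame of jig below 0.03 m and contact force between any of the fingers, the arm and lapped_blank above 0.3 N).
It fails at once if the uncut strip or another bystander was moved more than 20 mm (distance of any of plain_strip, paint_tube, dropper, pliers from where it was at the start of the episode above 0.02 m).
It also fails if it takes over 64 s, if anything falls off the work surface, if the arm or the gripper's body presses on something with over 40 N, if the wrist force passes 120 N, or if a joint passes its speed limit or range.

## Working session

There is one attempt and no reset: what is moved stays moved. The work goes in short steps, Python scripts to look and compute and a tool call to move; the robot and the scene stay as the last step left them, time stands still between calls to the robot, and variables do not carry over. Pictures are saved under pics/ and viewed, and the job is handed in when it is done.

Besides the shell and the picture viewer there is one more tool, called by a JSON object that holds its "fn" and its "kwargs", one argument or row to a line. drive_tool: Moves the arm, as the interface text tells. Its arguments: {"type":"object","properties":{"moves":{"type":"array","items":{"type":"number"}},"hand":{"type":"number"},"grip_force":{"type":"number"}},"required":["moves"]}

```bash
mkdir -p pics
python3 - <<'E'
from bench import sensors, snapshot, r
import cv2,numpy as np
print(sensors.sense())
for n in("scene","top"):
    s=snapshot(n)
    cv2.imwrite(f"pics/{n}0.png",cv2.resize(s["image"][:,:,::-1],(768,576),interpolation=cv2.INTER_CUBIC))
    print(n,s["camera_matrix"],s["eye"],s["orientation"])
    np.savez(f"{n}0.npz",**s)
E
```

```text
{'time': 0.0, 'joint_pos': array([ 7.15951860e+01,  7.51284586e+00,  8.53310954e+01, -7.17601104e-05,
        8.72612683e+01, -4.89429777e+00]), 'qd': array([-0.02344156, -0.05639586,  0.07172968,  0.04949023,  0.04042008,
        0.04176749]), 'joint_efforts': array([ 5.70387583e-04, -5.69431651e+01, -5.00526345e+01, -2.28330259e-04,
        1.55464956e-02, -5.83864562e-05]), 'tool_pos': array([139.98881159, 582.86693629, 230.25060958]), 'tcp_rot': array([ -94.85526623,   89.89479047, -108.365779  ]), 'ft_force': array([0.24175061, 0.53454934, 0.08744702]), 'wrist_torque': array([-0.00075718,  0.00371063,  0.02205306]), 'finger_gap': 85.25831829884937}
scene [[376.08656      0.         258.1279217 ]
 [  0.         376.08656    191.50936022]
 [  0.           0.           1.        ]] [-216.46123921 -592.77432946  690.95082099] [-122.66531571    0.47738322  -48.95485208]
top [[478.61316811   0.         247.86271811]
 [  0.         478.61316811 196.265607  ]
 [  0.           0.           1.        ]] [ 215.40090571   55.40576725 1506.83418341] [-1.67578102e+02 -1.97692618e-02 -9.03519726e+01]
```

View pics/scene0.png

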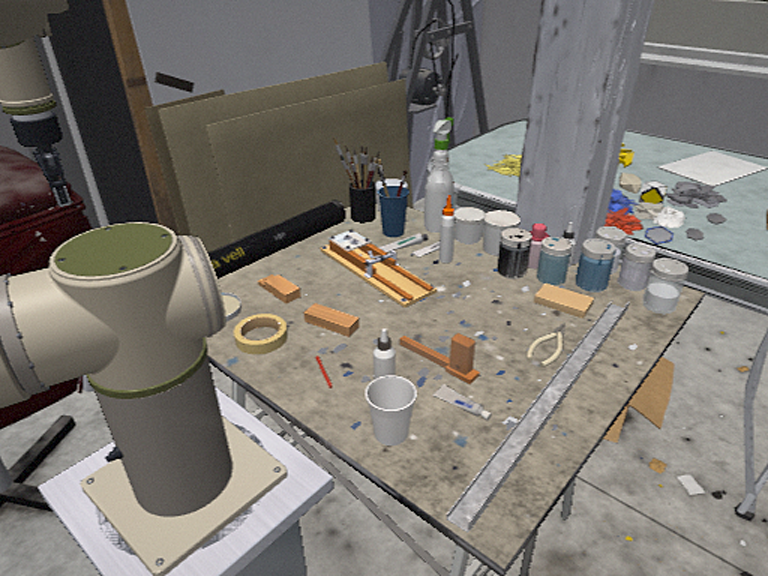

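View pics/top0.png

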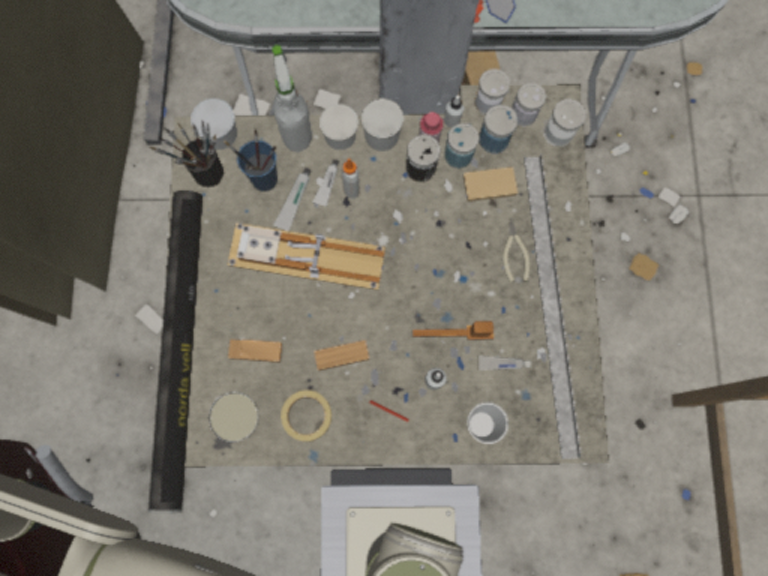

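The scene view shows the jig at about (375,265), two wood blocks at (280,288) and (330,320), and the stick at (445,355). In the top view the jig is at (305,255), with the cover at its left end so the feed runs left. Blocks are at (255,350) and (342,355), the stick at (455,332). Next I'll enlarge these.

```bash
cat > h.py <<'E'
import numpy as np,cv2
from scipy.spatial.transform import Rotation as R
def cam(s): 
    return s["camera_matrix"],np.array(s["eye"]),R.from_euler("xyz",s["orientation"],degrees=True).as_matrix()
def cloud(s):
    K,e,M=cam(s);v,u=np.mgrid[:384,:512];z=s["z_map"]
    p=np.stack([(u-K[0,2])/K[0,0]*z,(v-K[1,2])/K[1,1]*z,z],-1)
    return p@M.T+e
def ray(s,u,v,h):
    K,e,M=cam(s);d=M@np.array([(u-K[0,2])/K[0,0],(v-K[1,2])/K[1,1],1]);return e+d*(h-e[2])/d[2]
E
python3 - <<'E'
from h import *
t=np.load("top0.npz");s=np.load("scene0.npz")
P=cloud(t);im=t["image"]
print(P[200,250],P[230,300], P[280,300])
c=np.vstack([cv2.resize(im[145:195,145:265],(768,320),interpolation=cv2.INTER_CUBIC)[:,:,::-1],cv2.resize(im[205:250,145:190+75],(768,288),interpolation=cv2.INTER_CUBIC)[:,:,::-1]])[:600]
cv2.imwrite("pics/t1.png",c)
im=s["image"]
c=np.hstack([cv2.resize(im[145:210,205:300],(570,390),interpolation=cv2.INTER_CUBIC)[:,:,::-1]]);d=cv2.resize(im[180:230,165:245],(320,200),interpolation=cv2.INTER_CUBIC)[:,:,::-1]
o=np.zeros((592,570,3),np.uint8);o[:390]=c;o[390:590,:320]=d;cv2.imwrite("pics/s1.png",o)
# wood mask
im=t["image"];hsv=cv2.cvtColor(im,cv2.COLOR_RGB2HSV)
m=((hsv[...,0]<20)&(hsv[...,1]>110)&(hsv[...,2]>80)).astype(np.uint8)
n,l,st,ce=cv2.connectedComponentsWithStats(m)
for i in range(1,n):
    if st[i,4]>60:
        q=P[l==i]; print(i,st[i],ce[i],"z",np.percentile(q[:,2],[5,50,95]).round(1),"mean",q.mean(0).round(1))
        rect=cv2.minAreaRect(q[:,:2].astype(np.float32)); print("   ",rect)
E
```

```text
[535.14883854  46.03839465  -0.9549509 ] [ 437.02750254 -112.29383965   -2.70458766] [ 280.38612216 -107.95806249   -5.49447152]
3 [229 106   9  10  64] [232.671875 110.96875 ] z [129.5 139.6 168.6] mean [773.1  96.9 163. ]
    ((527.821533203125, 83.85574340820312), (626.9368286132812, 24.789003372192383), 2.938889741897583)
4 [187 155  24   7 107] [197.28971963 158.54205607] z [15.  36.1 41.9] mean [664.5 214.3  34.5]
    ((666.8541870117188, 209.4014434814453), (74.81114196777344, 24.15302085876465), 78.67791748046875)
5 [214 161  42  10 180] [234.24444444 165.66666667] z [10.3 18.5 25.6] mean [644.7  96.3  18.4]
    ((646.5716552734375, 94.4352035522461), (134.04823303222656, 17.889326095581055), 79.34361267089844)
7 [183 172  25   9 124] [194.47580645 176.04032258] z [16.7 34.8 42.4] mean [603.9 221.3  44.6]
    ((432.2898864746094, 130.0706787109375), (453.5605773925781, 68.88768768310547), 27.632421493530273)
12 [212 177  41  11 171] [231.69590643 182.76608187] z [10.2 18.2 25.6] mean [587.9 104.4  18.2]
    ((588.9115600585938, 104.46733856201172), (133.6206817626953, 17.895702362060547), 79.37542724609375)
14 [275 214  54  12 335] [308.5761194  220.60597015] z [ 8.9 18.7 80.8] mean [ 460.3 -134.7   37.7]
    ((464.93731689453125, -116.5440673828125), (168.21389770507812, 26.33332633972168), 87.32093811035156)
15 [154 227  20  12 102] [161.62745098 232.42156863] z [ 7.6 19.7 27.2] mean [429.1 323.9  17.6]
    ((429.2157287597656, 318.2637939453125), (62.07455825805664, 33.290348052978516), 84.12188720703125)
23 [212 231  32  14 147] [226.44897959 237.70748299] z [18.  22.9 27.3] mean [409.1 119.8  32.9]
    ((321.3562316894531, 111.41960144042969), (218.7220001220703, 98.06631469726562), 3.7138237953186035)
36 [247 267  25  14  61] [258.81967213 273.39344262] z [-1.4  4.8 10.4] mean [301.   20.4   4.5]
    ((300.6963806152344, 19.819063186645508), (84.15644836425781, 6.590181350708008), 63.04092025756836)
```

View pics/t1.png

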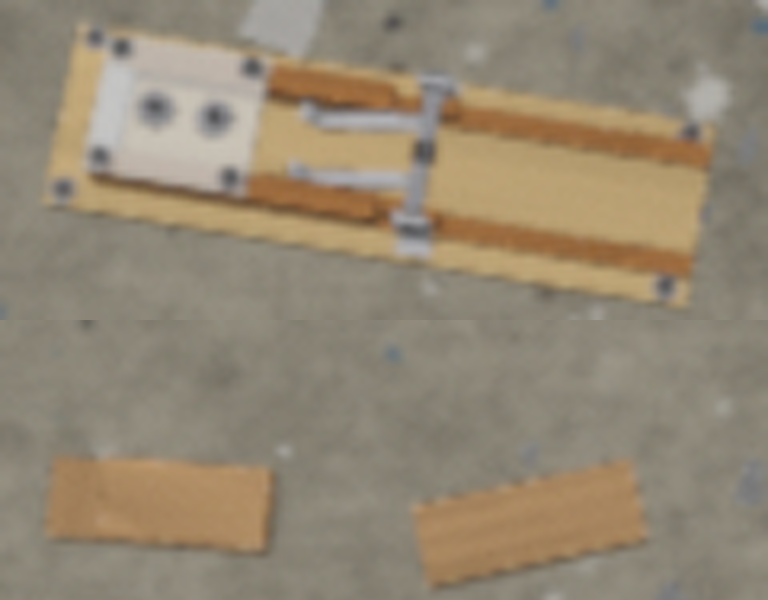

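View pics/s1.png

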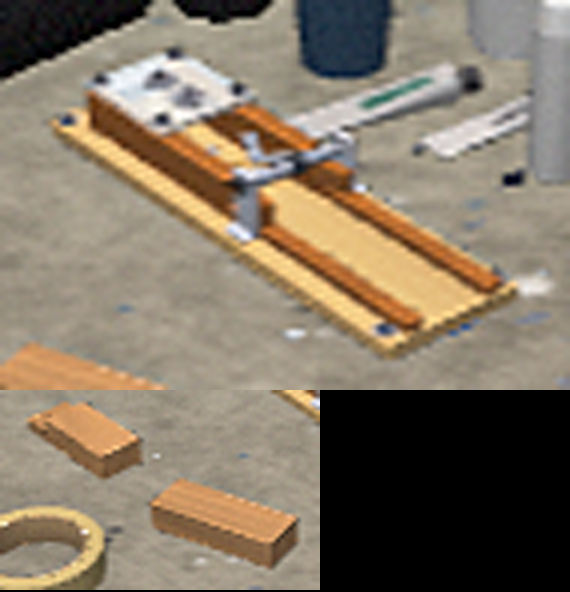

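Run:
```python
from h import *
t=np.load("top0.npz");s=np.load("scene0.npz")
def T(x,y,h):
    u=145+(x+.5)/6.4-.5
    v=(145+(y+.5)/6.4-.5) if y<320 else (205+(y-320+.5)/6.4-.5)
    return ray(t,u,v,h)[:2]
def S(x,y,h):
    if y<390: return ray(s,205+(x+.5)/6-.5,145+(y+.5)/6-.5,h)[:2]
    return ray(s,165+(x+.5)/4-.5,180+(y-390+.5)/4-.5,h)[:2]
J=[T(80,24,12),T(48,205,12),T(715,130,12),T(690,303,12)]
for a,b in((0,1),(2,3),(0,2),(1,3)):print(a,b,np.linalg.norm(J[a]-J[b]),np.degrees(np.arctan2(*(J[a]-J[b])[::-1])))
print("J",np.round(J,1))
print("Jscene: -y/-x corner, far infeed, cover-left",S(393,354,12),S(518,290,12),S(53,125,12))
A=[T(273,467,24),T(268,552,24),T(52,457,12),T(45,537,12)]
print("blank",np.round(A,1),np.linalg.norm(A[0]-A[1]),np.linalg.norm(A[0]-A[2]))
print("blank scene: tail top corners",S(103,455,24),S(140,438,24),"step", S(72,402,24),S(32,425,24))
# lines fits on side edges of base via gradient at top view: yellow mask
for n,c,hh in(("top",t,12),("scene",s,12)):
    im=c["image"];hsv=cv2.cvtColor(im,cv2.COLOR_RGB2HSV);m=((hsv[...,0]<26)&(hsv[...,1]>75)&(hsv[...,2]>110)).astype(np.uint8)
    cv2.imwrite(f"pics/m_{n}.png",m*255)
```

```text
0 1 96.3437327737805 -7.648128819929211
2 3 90.91412617891595 -8.48321926961563
0 2 329.08041949091637 79.80809698891332
1 3 327.5593870543501 80.7483358414861
J [[707.  348.7]
 [611.5 361.6]
 [648.7  24.9]
 [558.8  38.3]]
Jscene: -y/-x corner, far infeed, cover-left [549.43495537  31.09676966] [642.43958333  18.1563749 ] [606.86164937 354.39916045]
blank [[443.  243.1]
 [401.3 244.7]
 [450.5 353.7]
 [410.9 355.6]] 41.695427511315664 110.80783998111565
blank scene: tail top corners [402.90026846 244.59091369] [439.35834343 240.9788275 ] step [439.80801062 328.63371582] [394.3230133  325.16634827]
```

View pics/m_top.png

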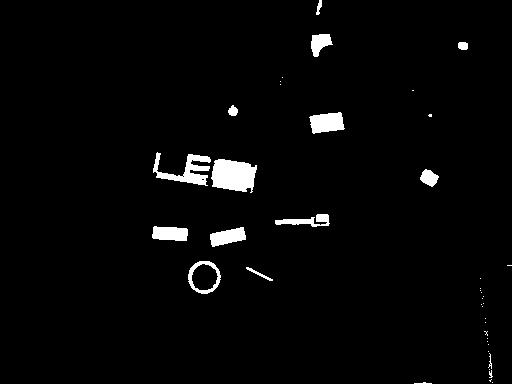

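```bash
cat >> h.py <<'E'
def tool(st): return np.array(st["tool_pos"]),R.from_euler("xyz",st["tcp_rot"],degrees=True).as_matrix()
def goto(st,xyz,jawdeg):
    "total shift in tool axes (cm, current axes), rotvec in tool axes to point down with jaw along jawdeg"
    p,M=tool(st); best=None
    for k in(0,180):
        a=np.radians(jawdeg+k);x=np.array([0,0,-1.]);y=np.array([np.cos(a),np.sin(a),0]);G=np.stack([x,y,np.cross(x,y)],1)
        w=R.from_matrix(M.T@G).as_rotvec(degrees=True)
        if best is None or np.linalg.norm(w)<np.linalg.norm(best):best=w
    print("shift cm",(M.T@(np.array(xyz)-p)/10).round(3),"turn deg",best.round(2))
E
python3 - <<'E'
from h import *
from bench import sensors
st=sensors.sense();p,M=tool(st);print(M.round(3))
goto(st,[426,300,100],-4.4)
t=np.load("top0.npz");s=np.load("scene0.npz")
for n,c in(("top",t),("scene",s)):
    im=c["image"]
    if n=="top": q=im[205:265,265:345];o=cv2.resize(q,(800,600),interpolation=cv2.INTER_CUBIC)
    else: q=im[215:260,255:345];o=cv2.resize(q,(800,400),interpolation=cv2.INTER_CUBIC)
    cv2.imwrite(f"pics/stick_{n}.png",o[:,:,::-1])
E
```

```text
[[-0.001  0.234  0.972]
 [-0.002  0.972 -0.234]
 [-1.    -0.002 -0.   ]]
shift cm [ 13.064 -20.808  34.421] turn deg [8.089e+01 6.000e-02 9.000e-02]
```

View pics/stick_top.png

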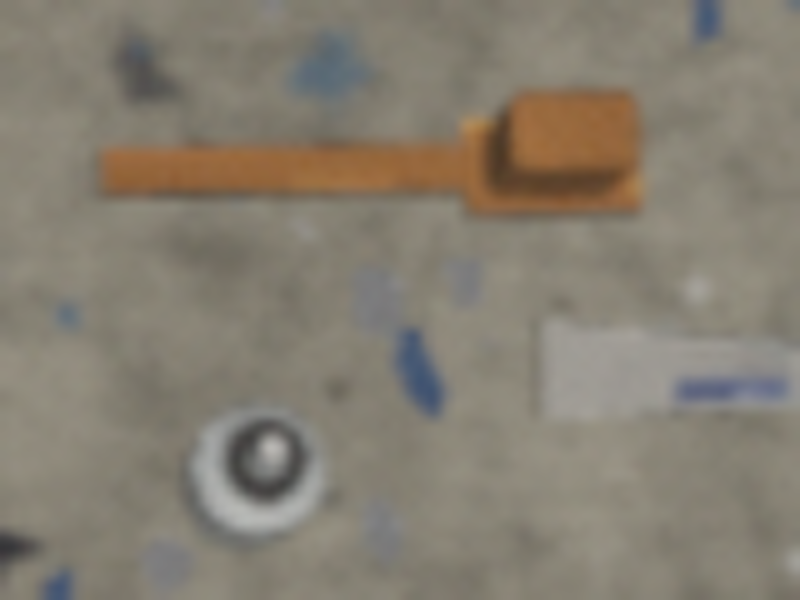

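View pics/stick_scene.png

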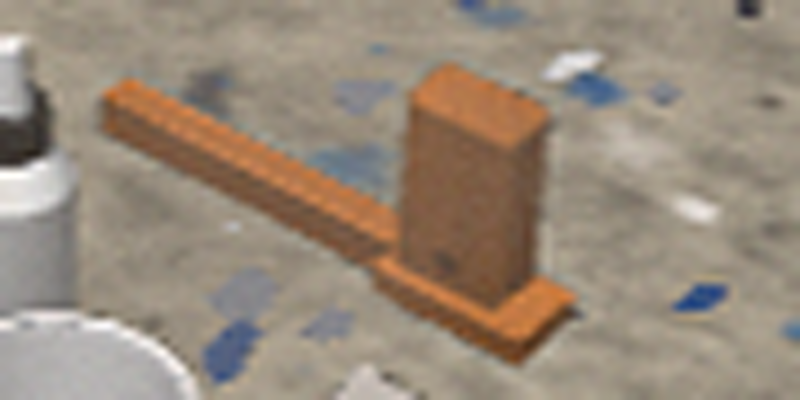

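{"fn": "drive_tool", "kwargs": {
  "moves": [0,0,0,6.75,0,0,0,0,0,6.75,0,0,0,0,0,6.75,0,0,0,0,0,6.75,0,0,0,0,0,6.75,0,0,0,0,0,6.75,0,0,0,0,0,6.75,0,0,0,0,0,6.75,0,0,0,0,0,6.75,0,0,0,0,0,6.75,0,0,0,0,0,6.75,0,0,0,0,0,6.64,0,0,0,0,0,0,0,0],
  "hand": 7.0
}}

```text
time: 1.18
tool_pos: [140.0, 583.1, 230.7]
tcp_rot: [-13.8, 89.9, -108.5]
ft_force: [0.2, -0.8, -0.4]
finger_gap: 70.2
```

Run:
```python
from h import *
from bench import sensors
st=sensors.sense();print(st["joint_pos"].round(1),st["finger_gap"])
goto(st,[426,296,100],-4.4)
```

```text
[71.6  7.5 85.3  0.  87.3 76.3] 70.16291575856835
shift cm [13.087 30.865 26.248] turn deg [-0.32  0.06  0.01]
```

{"fn": "drive_tool", "kwargs": {
  "moves": [1.09,2.572,2.188,0,0,0,1.09,2.572,2.188,0,0,0,1.09,2.572,2.188,0,0,0,1.09,2.572,2.188,0,0,0,1.09,2.572,2.188,0,0,0,1.09,2.572,2.188,0,0,0,1.09,2.572,2.188,0,0,0,1.09,2.572,2.188,0,0,0,1.09,2.572,2.188,0,0,0,1.09,2.572,2.188,0,0,0,1.09,2.572,2.188,0,0,0,1.09,2.572,2.188,0,0,0,0,0,0,0,0,0,0,0,0,0,0,0]
}}

```text
time: 2.35
tool_pos: [428.1, 296.1, 99.4]
tcp_rot: [-55.0, 89.9, -149.4]
ft_force: [-0.1, -0.4, 1.0]
finger_gap: 70.1
```

Run:
```python
from h import *
from bench import sensors,snapshot
st=sensors.sense();goto(st,[426,296,8],-4.4)
t=snapshot("top");s=snapshot("scene");
o=np.vstack([cv2.resize(t["image"][190:260,130:230],(600,420)),np.zeros((0,600,3),np.uint8)])
cv2.imwrite("pics/a_t.png",o[:,:,::-1])
cv2.imwrite("pics/a_s.png",cv2.resize(s["image"][130:230,130:250],(720,600))[:,:,::-1])
```

```text
shift cm [ 9.137 -0.191  0.017] turn deg [0.01 0.07 0.1 ]
```

View pics/a_t.png

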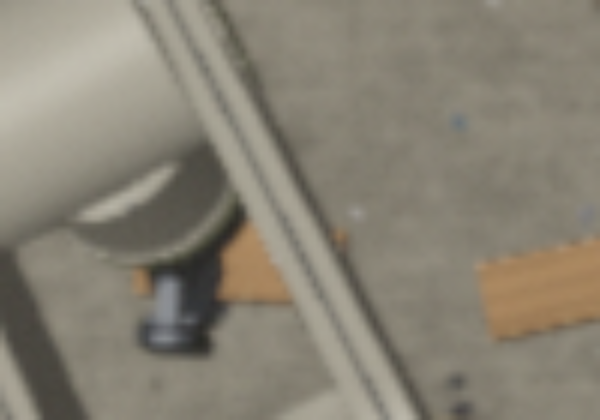

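View pics/a_s.png

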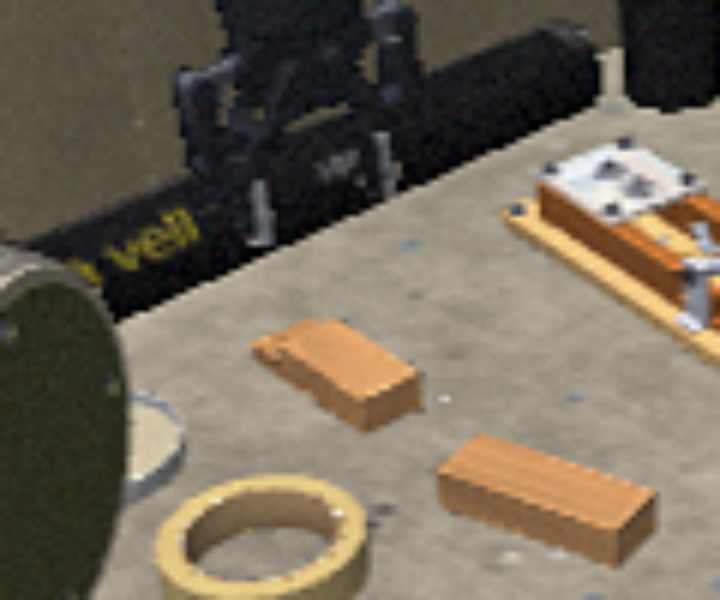

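Run:
```python
from h import *
s=np.load("scene0.npz")
for h in(99,105,110):
  print(h,[ray(s,130+x/6,130+y/6,h).round(1)[:2] for x,y in((262,242),(387,195))])
print(cloud(s)[190:200:3,190:196:3].round(0))
```

```text
99 [array([396.3, 306.7]), array([474.6, 296. ])]
105 [array([390.1, 297.6]), array([467.6, 287. ])]
110 [array([384.9, 290. ]), array([461.7, 279.5])]
[[[426. 273.  24.]
  [435. 270.  21.]]

 [[415. 260.  23.]
  [419. 251.  24.]]

 [[402. 246.  24.]
  [414. 246.  17.]]

 [[402. 247.  11.]
  [410. 243.   9.]]]
```

{"fn": "drive_tool", "kwargs": {
  "moves": [2.5,-0.19,0,0,0,0,2.5,0,0,0,0,0,2.0,0,0,0,0,0,1.4,0,0,0,0,0,0.7,0,0,0,0,0,0,0,0,0,0,0,0,0,0,0,0,0]
}}

```text
time: 3.03
tool_pos: [425.6, 298.9, 10.1]
tcp_rot: [136.2, 90.0, 41.9]
ft_force: [1.2, -0.0, -0.1]
finger_gap: 69.8
```

{"fn": "drive_tool", "kwargs": {
  "moves": [0,0,0,0,0,0,0,0,0,0,0,0,0,0,0,0,0,0,0,0,0,0,0,0,0,0,0,0,0,0,0,0,0,0,0,0,0,0,0,0,0,0,0,0,0,0,0,0],
  "hand": 3.0,
  "grip_force": 40
}}

```text
time: 3.7
tool_pos: [427.0, 298.8, 11.1]
tcp_rot: [128.1, 89.8, 33.7]
ft_force: [-1.0, -0.3, 6.6]
finger_gap: 38.7
```

Run:
```python
from h import *
from bench import sensors,snapshot
st=sensors.sense();print(st)
s=snapshot("scene");
cv2.imwrite("pics/b_s.png",cv2.resize(s["image"][130:230,130:250],(720,600))[:,:,::-1])
```

```text
{'time': 3.7, 'joint_pos': array([2.93376463e+01, 8.32100269e+00, 1.08840558e+02, 1.36139590e-02,
       6.26788651e+01, 3.37333765e+01]), 'qd': array([-0.01565821, -0.01265017,  0.01424755, -0.03320447,  0.01828973,
       -0.01298472]), 'joint_efforts': array([-5.39416485e-01, -4.65714240e+01, -3.96220744e+01, -2.43344083e-01,
       -2.66799470e-01,  2.17258756e-02]), 'tool_pos': array([427.03796704, 298.83255518,  11.08118475]), 'tcp_rot': array([128.07418631,  89.83996788,  33.67222446]), 'ft_force': array([-0.95649095, -0.34789922,  6.62004942]), 'wrist_torque': array([0.05740457, 0.11837194, 0.02193681]), 'finger_gap': 38.6574198940586}
```

View pics/b_s.png

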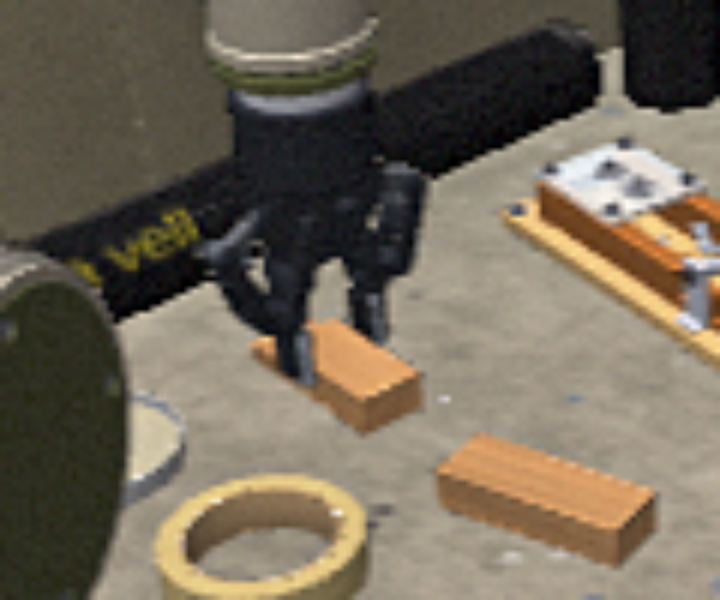

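{"fn": "drive_tool", "kwargs": {
  "moves": [-0.5,0,0,0,0,0,-1.5,0,0,0,0,0,-3,0,0,0,0,0,-3,0,0,0,0,0,-2,0,0,0,0,0,0,0,0,0,0,0,0,0,0,0,0,0]
}}

```text
time: 4.33
tool_pos: [427.0, 298.6, 111.3]
tcp_rot: [123.5, 89.8, 29.1]
ft_force: [-0.3, -0.6, -1.5]
finger_gap: 38.9
```

Run:
```python
from h import *
from bench import sensors,snapshot
st=sensors.sense();print(st["tool_pos"],st["tcp_rot"],st["ft_force"],st["finger_gap"])
s=snapshot("scene");
cv2.imwrite("pics/c_s.png",cv2.resize(s["image"][130:190,150:222],(720,600),interpolation=cv2.INTER_CUBIC)[:,:,::-1])
```

```text
[426.9511109  298.62844846 111.3208629 ] [123.46253956  89.79627563  29.05700004] [-0.34727497 -0.58020348 -1.47951065] 38.87296908255886
```

View pics/c_s.png

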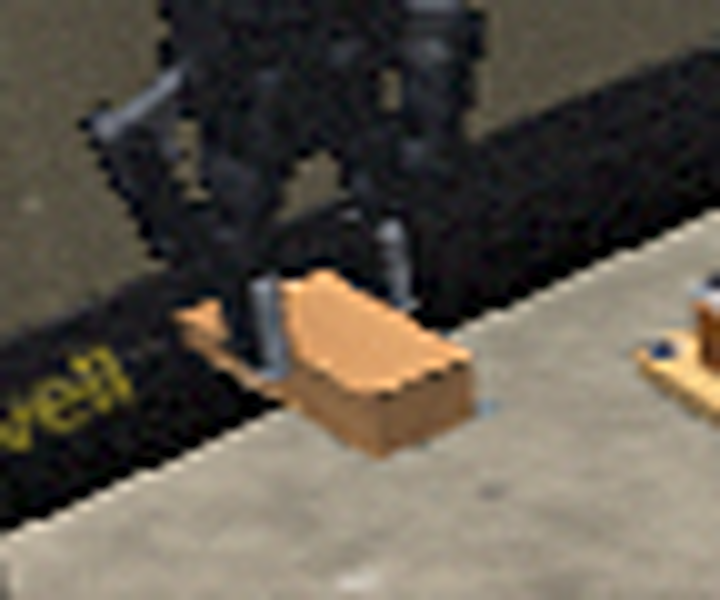

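Run:
```python
from h import *
t=np.load("top0.npz")["image"];s=np.load("scene0.npz")["image"]
cv2.imwrite("pics/z1.png",cv2.resize(s[150:206,210:294],(798,532),interpolation=cv2.INTER_CUBIC)[:,:,::-1]) #9.5x
cv2.imwrite("pics/z2.png",cv2.resize(t[145:195,150:260],(792,360),interpolation=cv2.INTER_CUBIC)[:,:,::-1]) #7.2
```

```text
(no output)
```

View pics/z1.png

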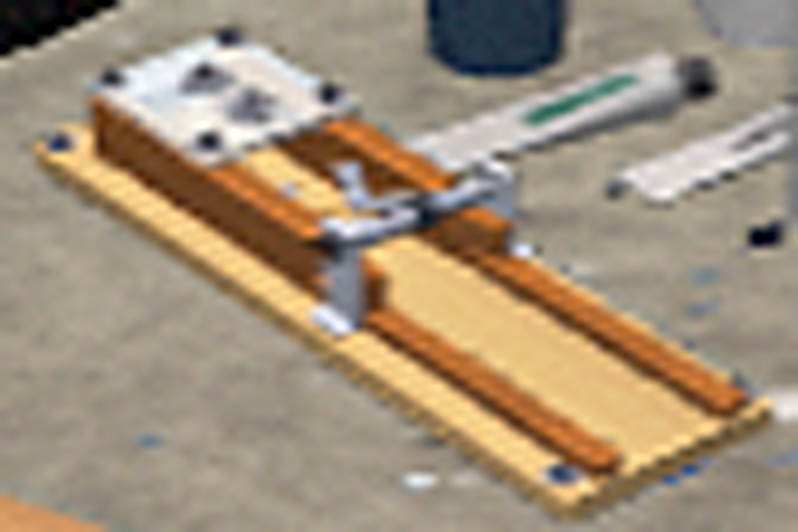

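View pics/z2.png

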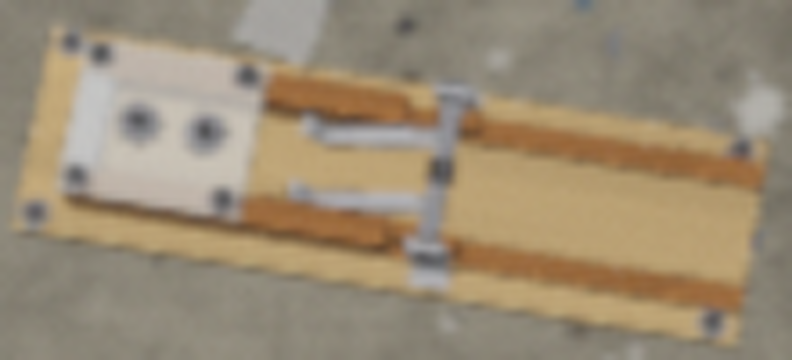

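```bash
cat >> h.py <<'E'
def px(o,k,x,y): return o[0]+(x+.5)/k-.5,o[1]+(y+.5)/k-.5
E
python3 - <<'E'
from h import *
t=np.load("top0.npz");s=np.load("scene0.npz")
S=lambda x,y,h: ray(s,*px((210,150),9.5,x,y),h)[:2].round(1)
T=lambda x,y,h: ray(t,*px((150,145),7.2,x,y),h)[:2].round(1)
print("scene base corners 12",S(567,497,12),S(775,402,12),S(38,145,12), "z0",S(567,517,0),S(772,420,0),S(38,163,0))
print("scene near rail inner",S(388,312,20),S(620,460,20),"far rail inner z20",S(480,255,20),S(735,402,20),"z12",S(465,258,12),S(715,414,12))
print("scene cover corners",S(95,90,50),S(228,32,50),S(358,108,50),S(208,162,50))
print("scene pin ends",S(328,232,46),S(492,172,46))
print("top base",T(58,25,12),T(14,232,12),T(768,143,12),T(738,343,12))
print("top rail inner",T(760,188,20),T(742,285,20),T(470,135,20),T(450,242,20))
print("top rail outer",T(766,160,20),T(738,308,20))
print("top cover",T(80,48,50),T(63,192,50),T(266,75,50),T(243,215,50),"pin",T(452,95,48),T(430,245,48))
E
```

```text
scene base corners 12 [555.2  39.3] [648.1  21.5] [610.4 357.5] z0 [559.5  42.8] [653.2  26.1] [614.7 363.2]
scene near rail inner [595.7 157. ] [574.8  32.4] far rail inner z20 [648.1 158.3] [628.9  24.8] z12 [653.1 170.1] [628.3  32.8]
scene cover corners [608.8 319.8] [677.2 315. ] [663.2 232.5] [595.9 246.3]
scene pin ends [591.6 181.8] [663.6 165.5]
top base [707.9 347. ] [610.9 363.4] [650.3  25. ] [557.9  39.3]
top rail inner [627.1  29. ] [582.5  37.4] [652.5 158.8] [603.  167.3]
top rail outer [640.1  26.2] [572.   39.3]
top cover [684.7 329.5] [618.8 334.8] [671.8 247. ] [607.9 255.7] pin [662.7 165. ] [594.4 173.9]
```

Run:
```python
from h import *
from bench import sensors
st=sensors.sense();print(tool(st)[1].round(3));goto(st,[614.6,93.7,111],-9.9)
```

```text
[[ 0.     0.997 -0.077]
 [ 0.    -0.077 -0.997]
 [-1.     0.    -0.   ]]
shift cm [-0.139 20.39  18.921] turn deg [ 5.49 -0.01 -0.02]
```

{"fn": "drive_tool", "kwargs": {
  "moves": [0,1.039,0.892,0,0,0,0,2.039,1.892,0,0,0,0,2.039,1.892,0,0,0,0,2.039,1.892,0,0,0,0,2.039,1.892,0,0,0,0,2.039,1.892,0,0,0,0,2.039,1.892,0,0,0,0,2.039,1.892,0,0,0,0,2.039,1.892,0,0,0,0,2.039,1.892,0,0,0,0,1.0,1.0,0,0,0,0,0,0,2.75,0,0,0,0,0,2.75,0,0,0,0,0,0,0,0,0,0,0,0,0,0]
}}

```text
time: 5.63
tool_pos: [613.5, 94.0, 107.9]
tcp_rot: [-79.1, 89.8, -178.9]
ft_force: [-0.5, 0.4, -1.3]
finger_gap: 38.8
```

Run:
```python
from h import *
from bench import sensors
st=sensors.sense();goto(st,[614.6,93.7,60],-9.9)
```

```text
shift cm [4.793 0.13  0.006] turn deg [0.09 0.03 0.15]
```

{"fn": "drive_tool", "kwargs": {
  "moves": [2,0.13,0,0,0,0,2,0,0,0,0,0,0.8,0,0,0,0,0,0,0,0,0,0,0,0,0,0,0,0,0]
}}

```text
time: 6.05
tool_pos: [615.1, 93.8, 60.9]
tcp_rot: [-75.1, 89.9, -175.0]
ft_force: [0.8, 0.4, -1.3]
finger_gap: 39.2
```

Run:
```python
from h import *
from bench import sensors,snapshot
st=sensors.sense();print(st["tool_pos"],st["ft_force"])
for n,a,k in(("scene",(210,140,294,206),9),("top",(150,145,260,195),7)):
  s=snapshot(n);i=s["image"][a[1]:a[3],a[0]:a[2]]
  cv2.imwrite(f"pics/d_{n}.png",cv2.resize(i,None,fx=k,fy=k,interpolation=cv2.INTER_CUBIC)[:,:,::-1]);np.savez(n+"1.npz",**s)
```

```text
[615.08257483  93.80675369  60.93310653] [ 0.81200676  0.36839129 -1.32392641]
```

View pics/d_scene.png

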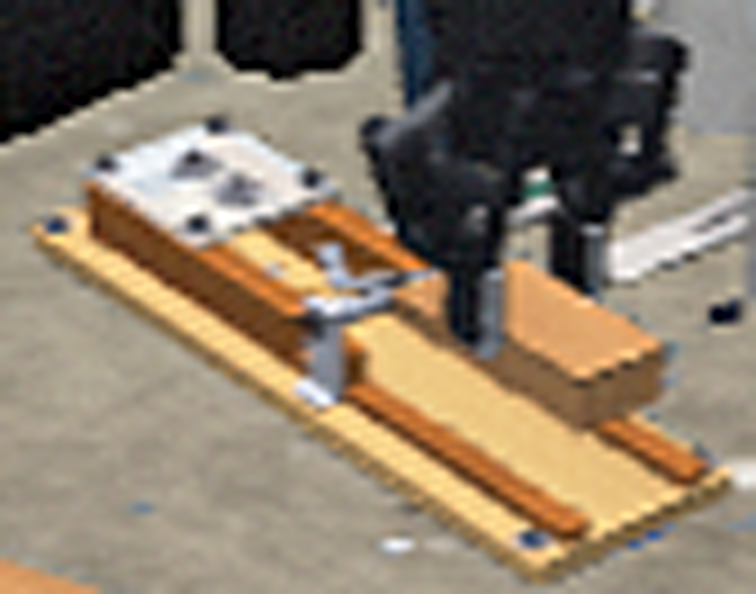

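View pics/d_top.png

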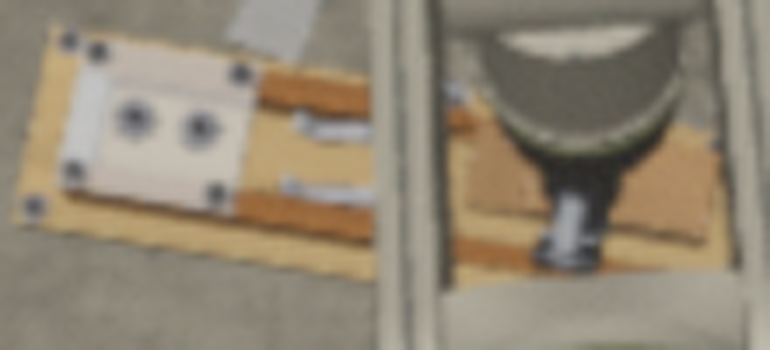

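Run:
```python
from h import *
t=np.load("top1.npz");s=np.load("scene1.npz")
S=lambda x,y,h: ray(s,*px((210,140),9,x,y),h)[:2].round(1)
T=lambda x,y,h: ray(t,*px((150,145),7,x,y),h)[:2].round(1)
print("S",S(578,378,74),S(665,345,74),S(583,428,50),S(655,405,50))
print("T",T(706,241,74),T(722,150,74),T(468,208,74))
c=cloud(s)
print(c[140+400//9,210+620//9], cloud(t)[145+27,150+97])
```

```text
S [582.1  43.6] [619.9  34.2] [587.5  45.2] [616.5  35.3]
T [585.6  44.7] [627.2  37.3] [601.3 149.9]
[600.8785756   41.00844948  57.12559352] [609.15738986  55.17324094  69.91852188]
```

{"fn": "drive_tool", "kwargs": {
  "moves": [1.2,0,0,0,0,0,1.0,0,0,0,0,0,0.5,0,0,0,0,0,0.5,0,0,0,0,0,0,0,0,0,0,0,0,0,0,0,0,0]
}}

```text
time: 6.65
tool_pos: [615.4, 93.5, 28.8]
tcp_rot: [-75.5, 89.9, -175.4]
ft_force: [-0.3, 0.4, -1.0]
finger_gap: 39.0
```

Run:
```python
from h import *
from bench import sensors,snapshot
st=sensors.sense();print(st["tool_pos"],st["ft_force"])
for n,a,k in(("scene",(210,140,294,206),9),):
  s=snapshot(n);i=s["image"][a[1]:a[3],a[0]:a[2]]
  cv2.imwrite(f"pics/e_{n}.png",cv2.resize(i,None,fx=k,fy=k,interpolation=cv2.INTER_CUBIC)[:,:,::-1])
```

```text
[615.39856024  93.54048017  28.77673197] [-0.2760764   0.43797422 -0.97935426]
```

View pics/e_scene.png

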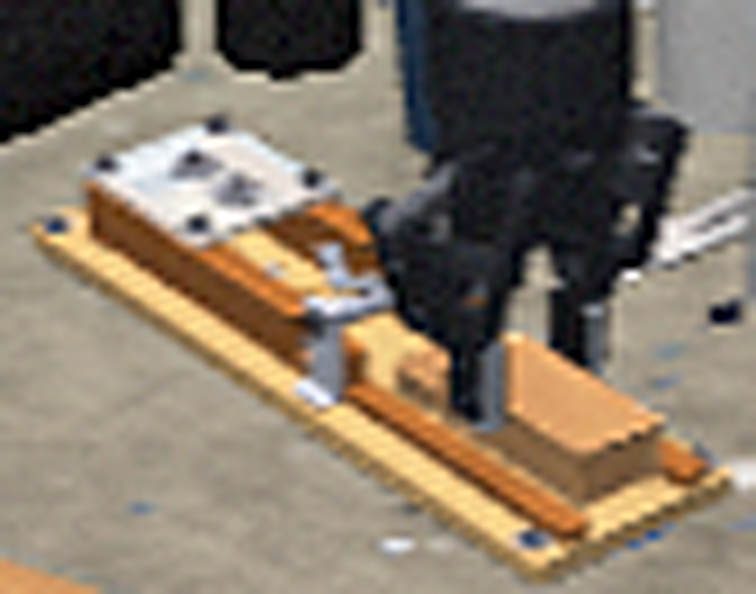

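{"fn": "drive_tool", "kwargs": {
  "moves": [0.3,0,0,0,0,0,0.2,0,0,0,0,0,0,0,0,0,0,0,0,0,0,0,0,0]
}}

```text
time: 7.03
tool_pos: [615.8, 93.6, 24.4]
tcp_rot: [-86.2, 90.0, 173.9]
ft_force: [0.8, -0.8, -0.7]
finger_gap: 38.8
```

Lowered freely, with no rail contact, about 1 mm above the bed. Releasing.

{"fn": "drive_tool", "kwargs": {
  "moves": [0.1,0,0,0,0,0,0,0,0,0,0,0]
}}

```text
time: 7.2
tool_pos: [615.9, 93.6, 23.5]
tcp_rot: [94.1, 90.0, -5.8]
ft_force: [0.2, -0.4, -0.6]
finger_gap: 38.9
```

{"fn": "drive_tool", "kwargs": {
  "moves": [0,0,0,0,0,0,0,0,0,0,0,0,0,0,0,0,0,0,0,0,0,0,0,0,0,0,0,0,0,0,0,0,0,0,0,0],
  "hand": 5.4
}}

```text
time: 7.7
tool_pos: [615.9, 93.6, 23.5]
tcp_rot: [97.8, 90.0, -2.1]
ft_force: [1.3, 0.4, -0.2]
finger_gap: 53.7
```

{"fn": "drive_tool", "kwargs": {
  "moves": [-0.5,0,0,0,0,0,-1,0,0,0,0,0,-2,0,0,0,0,0,-3,0,0,0,0,0,-3,0,0,0,0,0,-2,0,0,0,0,0,0,0,0,0,0,0]
}}

```text
time: 8.28
tool_pos: [619.7, 93.9, 146.4]
tcp_rot: [103.9, 89.4, 4.0]
ft_force: [1.2, 0.2, 1.0]
finger_gap: 53.6
```

Run:
```python
from h import *
from bench import sensors,snapshot
st=sensors.sense();print(st["tool_pos"],st["ft_force"])
for n,a,k in(("scene",(210,140,294,206),9),("top",(150,145,260,195),7)):
  s=snapshot(n);i=s["image"][a[1]:a[3],a[0]:a[2]]
  cv2.imwrite(f"pics/f_{n}.png",cv2.resize(i,None,fx=k,fy=k,interpolation=cv2.INTER_CUBIC)[:,:,::-1]);np.savez(n+"2.npz",**s)
```

```text
[619.74957978  93.89111382 146.38975165] [1.21605455 0.22452911 0.96774389]
```

View pics/f_scene.png

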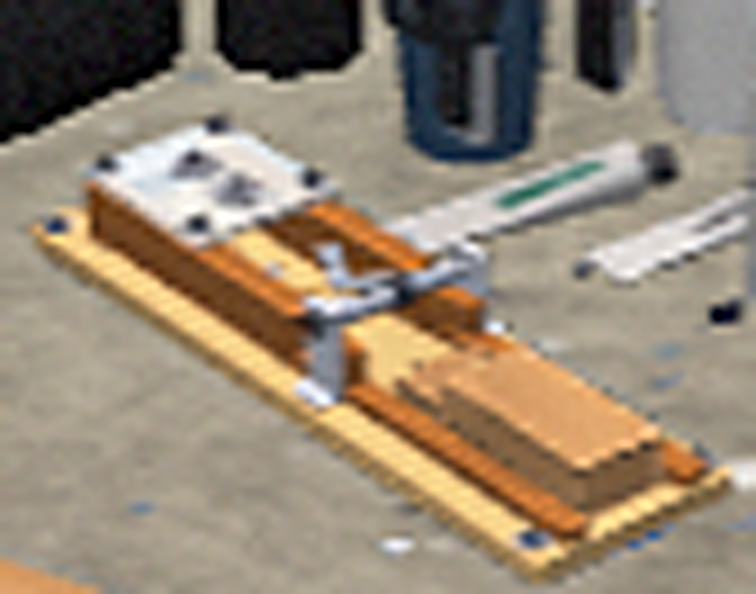

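View pics/f_top.png

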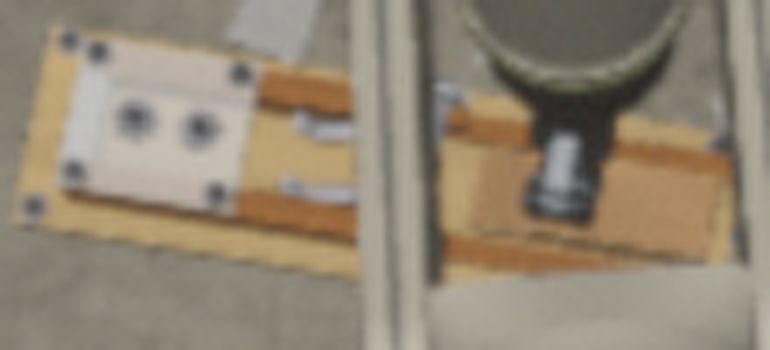

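Run:
```python
from h import *
t=np.load("top0.npz");s=np.load("scene0.npz")
T=lambda x,y,h: ray(t,*px((265,205),10,x,y),h)[:2].round(1)
S=lambda x,y,h: ray(s,*px((255,215),800/90,x,y),h)[:2].round(1)
q=np.array([T(510,92,80),T(638,92,80),T(638,172,80),T(510,172,80)]);print("T handle",q,q.mean(0))
q=np.array([S(410,92,80),S(448,62,80),S(550,118,80),S(510,150,80)]);print("S handle",q,q.mean(0))
print("T nose end",T(102,148,16),T(102,190,16),"foot z12",T(463,213,6),T(640,212,6))
print("S nose end",S(105,100,16),S(128,82,16),"foot",S(520,345,12),S(577,297,12))
from bench import sensors
st=sensors.sense();print(st["joint_pos"].round(1))
```

```text
T handle [[ 474.2 -151.7]
 [ 474.  -190.4]
 [ 449.5 -189.4]
 [ 449.7 -150.8]] [ 461.85  -170.575]
S handle [[ 448.4 -156.1]
 [ 467.8 -156.2]
 [ 464.9 -194.6]
 [ 444.8 -194.1]] [ 456.475 -175.25 ]
T nose end [468.7 -31.5] [455.2 -31.3] foot z12 [ 448.8 -146.1] [ 448.8 -202.2]
S nose end [449.9 -37. ] [462.2 -36.5] foot [ 443.3 -204.4] [ 472.5 -205.4]
[ 3.9 14.2 87.2 -0.  78.3 13.8]
```

Run:
```python
from h import *
from bench import sensors
st=sensors.sense();goto(st,[461,-172,146],0);t=np.load("top0.npz")
print(ray(t,291,252,0)[:2], ray(t,291.5,250,111)[:2])
```

```text
shift cm [ -0.572 -10.812  28.854] turn deg [-9.9  -0.03 -0.22]
[367.08678387 -81.64105666] [361.72239323 -73.15134845]
```

{"fn": "drive_tool", "kwargs": {
  "moves": [0,0,0,-4.95,0,0,0,0,0,-4.95,0,0,0,0,0,0,0,0],
  "hand": 6.5
}}

```text
time: 8.63
tool_pos: [614.9, 93.5, 137.0]
tcp_rot: [-86.5, 89.9, -176.2]
ft_force: [0.8, -0.7, 0.4]
finger_gap: 64.5
```

Run:
```python
from h import *
from bench import sensors
st=sensors.sense();goto(st,[461,-172,145],0)
```

```text
shift cm [ -0.756 -15.495  26.488] turn deg [0.23 0.01 0.15]
```

{"fn": "drive_tool", "kwargs": {
  "moves": [-0.06,-0.5,1.0,0,0,0,-0.06,-1.3,2.2,0,0,0,-0.06,-1.4,2.3,0,0,0,-0.06,-1.4,2.3,0,0,0,-0.06,-1.4,2.3,0,0,0,-0.06,-1.4,2.3,0,0,0,-0.06,-1.4,2.3,0,0,0,-0.06,-1.4,2.3,0,0,0,-0.06,-1.4,2.3,0,0,0,-0.06,-1.4,2.3,0,0,0,-0.06,-1.4,2.3,0,0,0,-0.06,-1.1,2.0,0,0,0,0,0,0.6,0,0,0,0,0,0,0,0,0,0,0,0,0,0,0]
}}

```text
time: 9.88
tool_pos: [460.7, -171.4, 145.4]
tcp_rot: [-160.7, 90.0, 109.1]
ft_force: [-0.9, -0.0, 0.5]
finger_gap: 65.0
```

Run:
```python
from h import *
from bench import sensors,snapshot
st=sensors.sense();goto(st,[461,-172,43],0)
for n,a,k in(("scene",(240,170,340,260),6),("top",(265,195,345,265),8)):
  s=snapshot(n);i=s["image"][a[1]:a[3],a[0]:a[2]]
  cv2.imwrite(f"pics/g_{n}.png",cv2.resize(i,None,fx=k,fy=k,interpolation=cv2.INTER_CUBIC)[:,:,::-1])
```

```text
shift cm [10.242  0.031  0.069] turn deg [-0.15 -0.03  0.01]
```

View pics/g_scene.png

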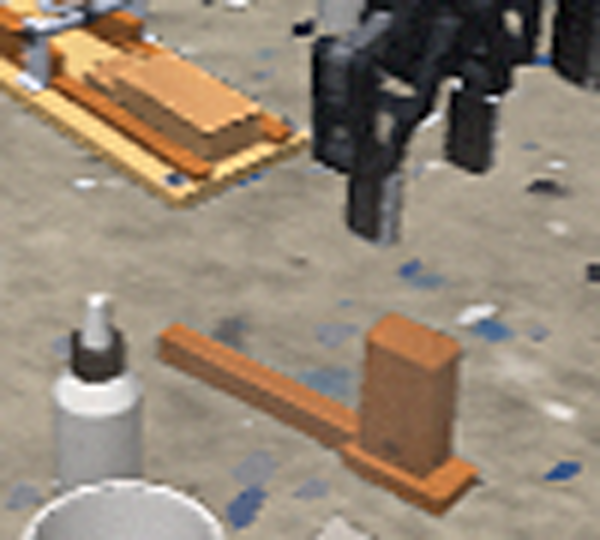

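View pics/g_top.png

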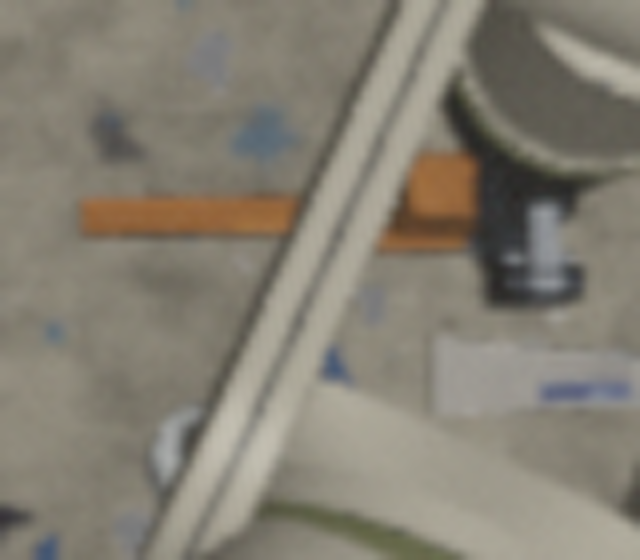

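{"fn": "drive_tool", "kwargs": {
  "moves": [2,0,0,0,0,0,2.5,0,0,0,0,0,2.5,0,0,0,0,0,2,0,0,0,0,0,1.2,0,0,0,0,0,0,0,0,0,0,0,0,0,0,0,0,0]
}}

```text
time: 10.57
tool_pos: [460.8, -170.7, 43.5]
tcp_rot: [-117.8, 89.9, 152.2]
ft_force: [0.9, 0.3, 0.3]
finger_gap: 64.7
```

Run:
```python
from h import *
from bench import sensors,snapshot
st=sensors.sense();print(st["ft_force"]);goto(st,[461,-172,43],0)
for n,a,k in(("scene",(270,180,330,250),8),):
  s=snapshot(n);i=s["image"][a[1]:a[3],a[0]:a[2]]
  cv2.imwrite(f"pics/i_{n}.png",cv2.resize(i,None,fx=k,fy=k,interpolation=cv2.INTER_CUBIC)[:,:,::-1])
```

```text
[0.89416738 0.29076419 0.32481673]
shift cm [0.049 0.017 0.134] turn deg [ 0.05 -0.04  0.07]
```

View pics/i_scene.png

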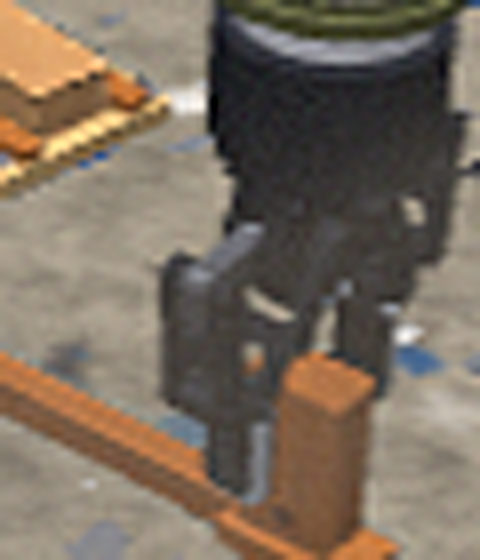

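Run:
```python
from h import *
from bench import sensors,snapshot
s=snapshot("scene");c=cloud(s)
for x,y in((222,450),(240,470),(262,460),(300,450),(350,450),(300,420),(340,375),(320,375),(380,330)):
    print((x,y),c[180+y//8,270+x//8].round(0),s["image"][180+y//8,270+x//8])
S=lambda x,y,h: ray(s,*px((270,180),8,x,y),h)[:2].round(1)
print("handle top",S(283,378,80),S(308,353,80),S(377,377,80),S(335,410,80))
print("finger tip",S(208,485,43),S(245,502,43),S(268,490,43))
```

```text
(222, 450) [ 416. -168.   69.] [70 68 67]
(240, 470) [ 417. -177.   66.] [68 65 56]
(262, 460) [ 423. -179.   68.] [113 113 113]
(300, 450) [ 451. -176.   51.] [132  97  74]
(350, 450) [ 455. -192.   57.] [105  81  60]
(300, 420) [ 450. -176.   65.] [123  83  61]
(340, 375) [ 465. -181.   79.] [182 116  73]
(320, 375) [ 461. -177.   79.] [180 118  73]
(380, 330) [ 495. -177.   77.] [62 59 53]
handle top [ 449.  -169.3] [ 465.3 -167.9] [ 469.4 -192.4] [ 446.1 -191.7]
finger tip [ 426.  -157.9] [ 427.  -172.2] [ 436.8 -174.5]
```

{"fn": "drive_tool", "kwargs": {
  "moves": [0,0,0.1,0,0,0,0,0,0,0,0,0,0,0,0,0,0,0,0,0,0,0,0,0,0,0,0,0,0,0,0,0,0,0,0,0,0,0,0,0,0,0,0,0,0,0,0,0,0,0,0,0,0,0,0,0,0,0,0,0],
  "hand": 1.5,
  "grip_force": 80
}}

```text
time: 11.5
tool_pos: [461.6, -172.9, 44.7]
tcp_rot: [60.6, 89.9, -29.4]
ft_force: [-0.7, 0.7, 6.6]
finger_gap: 23.3
```

Run:
```python
from h import *
from bench import sensors,snapshot
st=sensors.sense();print(st["tool_pos"],st["ft_force"],tool(st)[1].round(3))
```

```text
[ 461.60107223 -172.85881976   44.65705416] [-0.68041362  0.73128064  6.55697233] [[ 0.001  1.    -0.   ]
 [-0.001 -0.    -1.   ]
 [-1.     0.001  0.001]]
```

{"fn": "drive_tool", "kwargs": {
  "moves": [-0.5,0,0,0,0,0,-1.5,0,0,0,0,0,-3,0,0,0,0,0,-3,0,0,0,0,0,-1,0,0,0,0,0,0,0,0,0,0,0,0,0,0,0,0,0]
}}

```text
time: 12.08
tool_pos: [460.9, -172.5, 133.4]
tcp_rot: [61.9, 90.0, -28.1]
ft_force: [-0.0, -0.9, -1.6]
finger_gap: 22.9
```

Run:
```python
from h import *
from bench import sensors,snapshot
st=sensors.sense();print(st["tool_pos"],st["ft_force"],st["finger_gap"]);goto(st,[579.3,-111.3,134],0)
for n,a,k in(("scene",(240,160,340,260),6),("top",(265,195,345,265),8)):
  s=snapshot(n);i=s["image"][a[1]:a[3],a[0]:a[2]]
  cv2.imwrite(f"pics/j_{n}.png",cv2.resize(i,None,fx=k,fy=k,interpolation=cv2.INTER_CUBIC)[:,:,::-1])
```

```text
[ 460.94831466 -172.46012886  133.38909055] [-0.00375655 -0.87096088 -1.58581663] 22.91183858014274
shift cm [-0.057 11.835 -6.117] turn deg [-0.    0.02 -0.03]
```

View pics/j_scene.png

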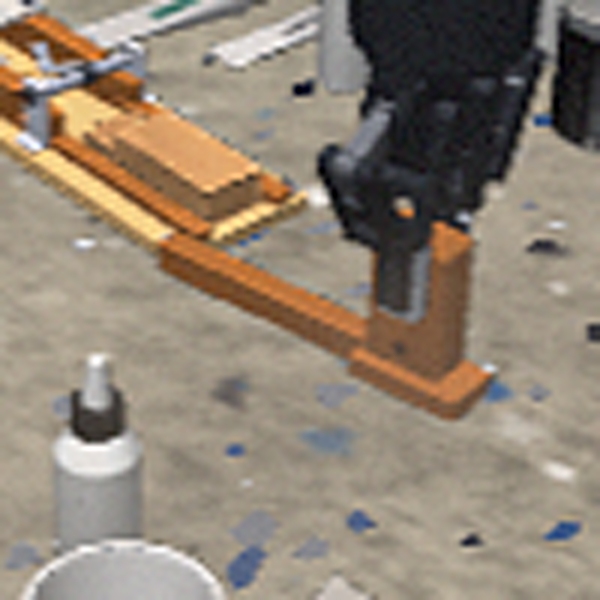

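View pics/j_top.png

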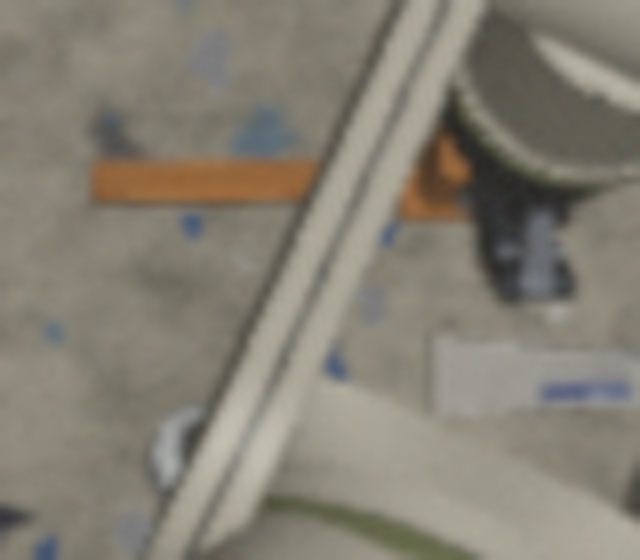

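{"fn": "drive_tool", "kwargs": {
  "moves": [0,1.0,-0.5,0,0,0,0,2.2,-1.1,0,0,0,0,2.4,-1.3,0,0,0,0,2.4,-1.3,0,0,0,0,2.4,-1.3,0,0,0,0,1.4,-0.6,0,0,0,0,0,0,3.3,0,0,0,0,0,3.3,0,0,0,0,0,3.3,0,0,0,0,0,0,0,0,2,0,0,0,0,0,2,0,0,0,0,0,1.5,0,0,0,0,0,0,0,0,0,0,0,0,0,0,0,0,0]
}}

```text
time: 13.43
tool_pos: [577.6, -110.8, 76.8]
tcp_rot: [-97.0, 89.8, 163.2]
ft_force: [0.5, -0.5, -1.4]
finger_gap: 23.1
```

Run:
```python
from h import *
from bench import sensors,snapshot
st=sensors.sense();print(st["tool_pos"],st["ft_force"],st["finger_gap"]);goto(st,[579.3,-111.3,59],-9.9)
for n,a,k in(("scene",(230,150,330,240),8),("top",(210,155,320,225),7)):
  s=snapshot(n);i=s["image"][a[1]:a[3],a[0]:a[2]]
  cv2.imwrite(f"pics/k_{n}.png",cv2.resize(i,None,fx=k,fy=k,interpolation=cv2.INTER_CUBIC)[:600,:,::-1]);np.savez(n+"3.npz",**s)
```

```text
[ 577.5678674  -110.79789842   76.76894949] [ 0.45782108 -0.49458041 -1.37414203] 23.0763004300218
shift cm [1.776 0.186 0.021] turn deg [ 0.07 -0.03  0.23]
```

View pics/k_scene.png

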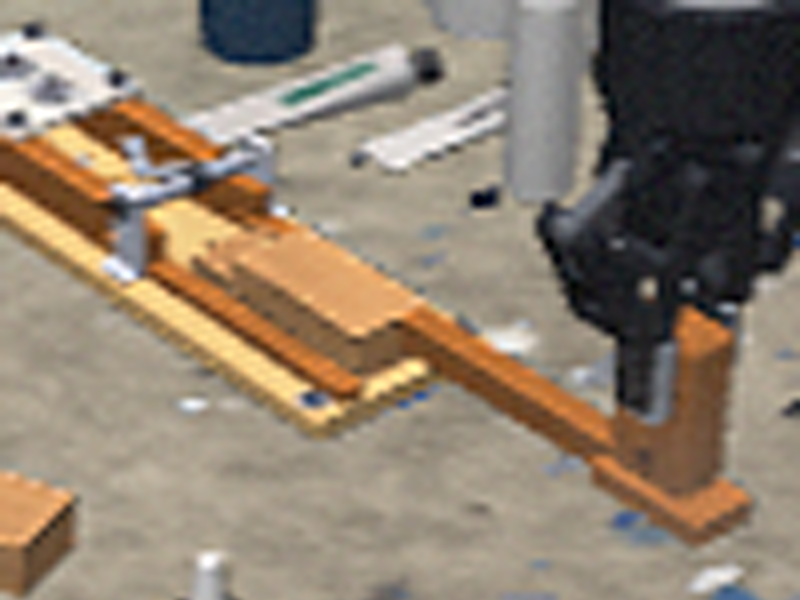

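View pics/k_top.png

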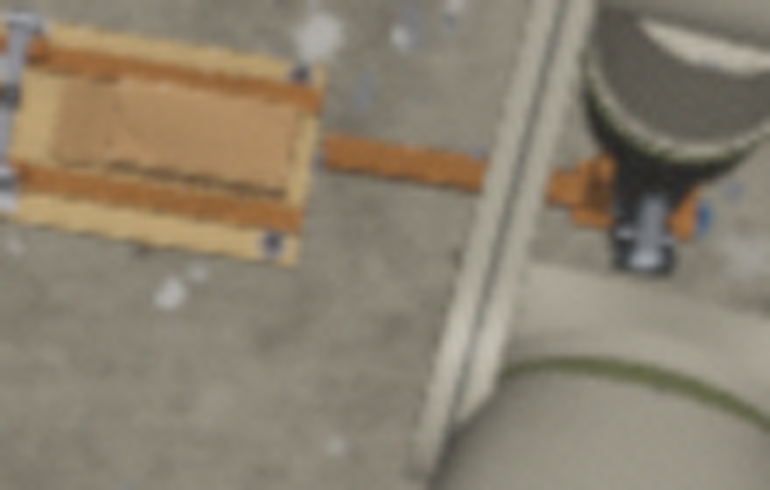

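Run:
```python
from h import *
t=np.load("top3.npz");s=np.load("scene3.npz")
T=lambda x,y,h: ray(t,*px((210,155),7,x,y),h)[:2]
d=np.array([.1719,.9851]);n=np.array([.9851,-.1719]);E=np.array([604.2,31.5])
def J(p): q=p-E; return round(-140+q@d,1),round(-(q@n),1)
b=np.array([.8,1.4])
for l,a in(("nose tip",(325,135,48)),("nose tip",(321,168,48)),("nose back",(488,158,48)),("nose back",(484,190,48)),("tail",(299,105,36)),("tail",(286,193,36)),("shoulder far",(117,77,36)),("shoulder near",(108,163,36)),("tongue",(58,162,24)),("rail in far",(322,110,20)),("rail in near",(303,209,20)),("rail out far",(325,92,20)),("rail out near",(300,230,20)),("base far",(327,65,12)),("base near",(298,263,12))):
    p=T(*a)-b;print(l,p.round(1),J(p))
S=lambda x,y,h: ray(s,*px((230,150),8,x,y),h)[:2]+[4.6,.7]
for l,a in(("nose tip far top",(418,305,48)),("tail near top",(362,336,36)),("tail far",(415,310,36)),("nose near back",(612,440,48)),("handle top near",(710,352,112)),("handle tail far",(735,335,112))):
    p=S(*a);print("S",l,p.round(1),J(p))
```

```text
nose tip [608.1  25.4] (np.float64(-145.3), np.float64(-4.9))
nose tip [592.8  27.4] (np.float64(-146.0), np.float64(10.5))
nose back [597.  -47.8] (np.float64(-219.4), np.float64(-6.5))
nose back [582.2 -45.7] (np.float64(-219.8), np.float64(8.4))
tail [625.6  36.9] (np.float64(-131.0), np.float64(-20.1))
tail [584.3  43.1] (np.float64(-132.0), np.float64(21.6))
shoulder far [639.3 119.8] (np.float64(-47.0), np.float64(-19.4))
shoulder near [598.8 123.7] (np.float64(-50.1), np.float64(21.1))
tongue [602.6 147.1] (np.float64(-26.4), np.float64(21.5))
rail in far [627.6  26.1] (np.float64(-141.3), np.float64(-24.0))
rail in near [580.8  35.3] (np.float64(-140.3), np.float64(23.7))
rail out far [636.2  24.7] (np.float64(-141.2), np.float64(-32.7))
rail out near [570.9  36.7] (np.float64(-140.6), np.float64(33.7))
base far [651.4  23.5] (np.float64(-139.8), np.float64(-47.9))
base near [557.3  37.7] (np.float64(-142.0), np.float64(47.3))
S nose tip far top [607.4  27.4] (np.float64(-143.5), np.float64(-3.9))
S tail near top [589.6  41.6] (np.float64(-132.5), np.float64(16.1))
S tail far [618.9  37.5] (np.float64(-131.6), np.float64(-13.4))
S nose near back [579.3 -86.8] (np.float64(-260.8), np.float64(4.2))
S handle top near [ 567.8 -132. ] (np.float64(-307.3), np.float64(7.8))
S handle tail far [ 582.9 -132.6] (np.float64(-305.3), np.float64(-7.2))
```

{"fn": "drive_tool", "kwargs": {
  "moves": [0,0.2,0,0.7,0,0,0.8,0,0,0,0,0,0.9,0,0,0,0,0,0,0,0,0,0,0,0,0,0,0,0,0]
}}

```text
time: 13.95
tool_pos: [579.9, -111.5, 60.4]
tcp_rot: [-95.4, 89.9, 164.0]
ft_force: [0.8, 0.7, -1.1]
finger_gap: 23.2
```

Run:
```python
from h import *
from bench import sensors,snapshot
st=sensors.sense();print(st["tool_pos"],st["ft_force"],st["finger_gap"]);goto(st,[579.3,-111.3,59.5],-9.9)
for n,a,k in(("scene",(230,150,330,225),8),("top",(210,155,320,225),7)):
  s=snapshot(n);i=s["image"][a[1]:a[3],a[0]:a[2]]
  cv2.imwrite(f"pics/l_{n}.png",cv2.resize(i,None,fx=k,fy=k,interpolation=cv2.INTER_CUBIC)[:600,:,::-1]);np.savez(n+"4.npz",**s)
```

```text
[ 579.86773937 -111.50315808   60.42301737] [ 0.81291342  0.69560726 -1.12858281] 23.2073095270846
shift cm [ 0.092 -0.059 -0.01 ] turn deg [-0.7  -0.01  0.13]
```

View pics/l_scene.png

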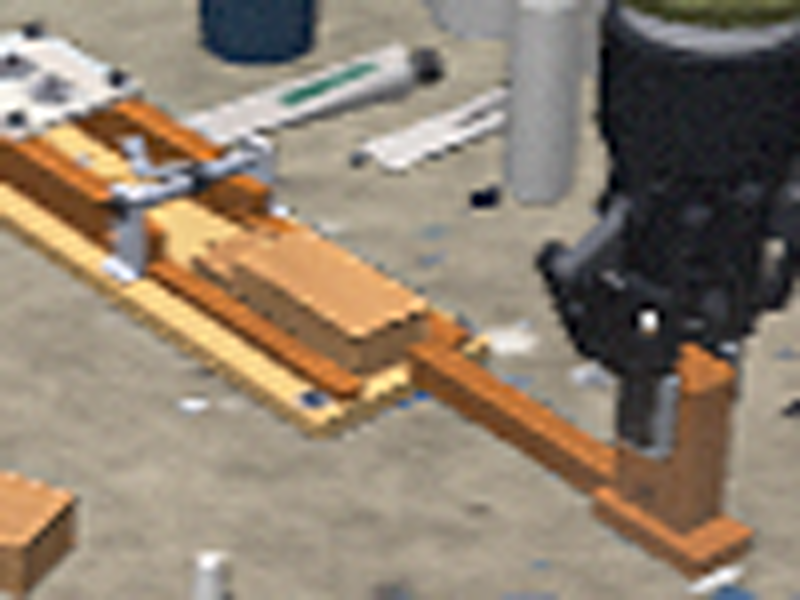

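View pics/l_top.png

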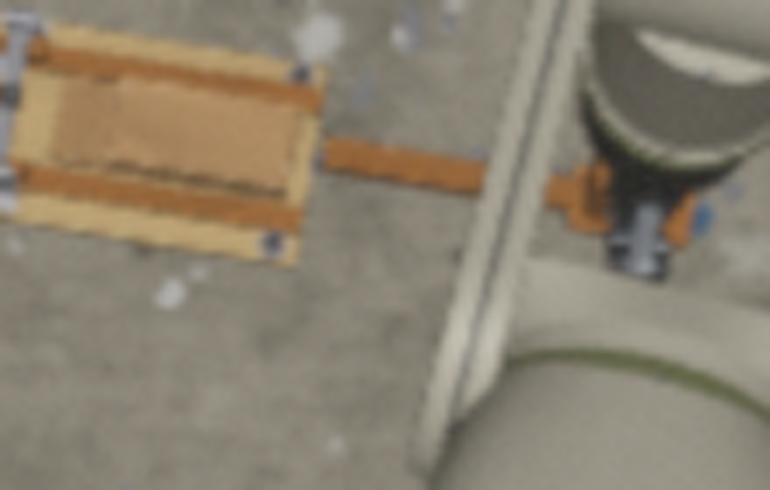

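```bash
cat >> h.py <<'E'
d=np.array([.1719,.9851]);n=np.array([.9851,-.1719]);E=np.array([604.2,31.5])
def J(p): q=np.array(p)[:2]-E; return round(float(-140+q@d),1),round(float(-(q@n)),1)
def feed(st,x,y=0,z=None):
    p=E+d*(x+140)-n*y; tp,M=tool(st); g=np.array([*p,z if z else tp[2]]); print("J now",J(tp),"z",tp[2].round(1),"F",st["ft_force"].round(1),"shift",(M.T@(g-tp)/10).round(2))
E
python3 - <<'E'
from h import *
from bench import sensors
t=np.load("top4.npz")
T=lambda x,y,h: ray(t,*px((210,155),7,x,y),h)[:2]
for l,a in(("nose tip",(327,138,31)),("nose tip",(322,172,31)),("nose back",(488,160,31)),("nose back",(483,193,31))):print(l,J(T(*a)-[.8,1.4]))
st=sensors.sense();feed(st,-270,0,59.5)
E
```

```text
nose tip (-146.0, -8.2)
nose tip (-146.3, 7.9)
nose back (-219.9, -10.2)
nose back (-220.0, 5.5)
J now (-285.2, -1.5) z 61.5 F [ 1.5 -0.1 -0.7] shift [ 0.2  -0.16 -1.51]
```

{"fn": "drive_tool", "kwargs": {
  "moves": [0.15,-0.15,-0.5,0.5,0,0,0,0,-0.6,0,0,0,0,0,-0.5,0,0,0,0,0,-0.5,0,0,0,0,0,-0.6,0,0,0,0,-0.03,-0.8,0,0,0,0,0,0,0,0,0]
}}

```text
time: 14.63
tool_pos: [586.1, -75.3, 60.3]
tcp_rot: [177.4, 90.0, 76.3]
ft_force: [-0.3, 0.5, -1.1]
finger_gap: 22.8
```

Run:
```python
from h import *
from bench import sensors,snapshot
st=sensors.sense();feed(st,-190,0,60)
for n,a,k in(("scene",(220,150,320,225),8),("top",(180,150,290,210),7)):
  s=snapshot(n);i=s["image"][a[1]:a[3],a[0]:a[2]]
  cv2.imwrite(f"pics/m_{n}.png",cv2.resize(i,None,fx=k,fy=k,interpolation=cv2.INTER_CUBIC)[:600,:,::-1]);np.savez(n+"5.npz",**s)
```

```text
J now (-248.3, -0.5) z 60.3 F [-0.3  0.5 -1.1] shift [ 0.03 -0.17 -5.83]
```

View pics/m_scene.png

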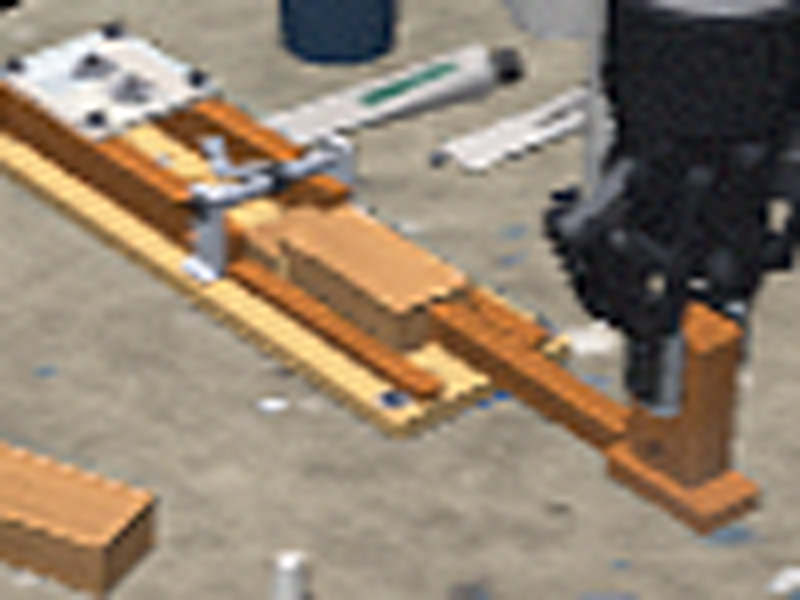

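View pics/m_top.png

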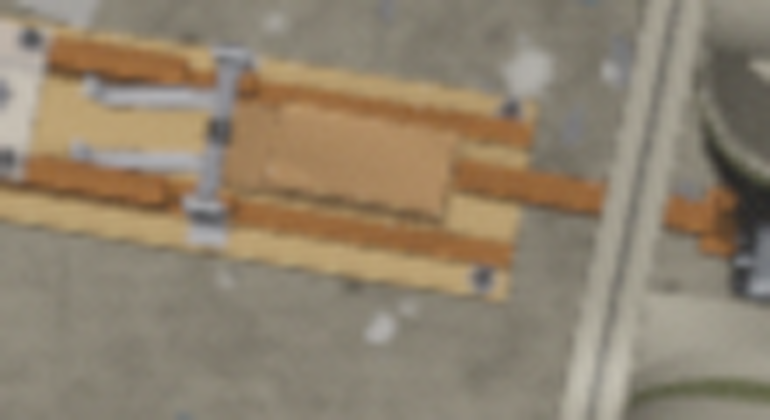

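{"fn": "drive_tool", "kwargs": {
  "moves": [0,-0.03,-0.8,0,0,0,0,-0.03,-0.8,0,0,0,0,-0.03,-0.8,0,0,0,0,-0.03,-0.8,0,0,0,0,-0.02,-0.8,0,0,0,0,-0.02,-0.8,0,0,0,0,-0.01,-0.6,0,0,0,0,0,0,0,0,0]
}}

```text
time: 15.4
tool_pos: [594.7, -22.2, 60.2]
tcp_rot: [-171.0, 90.0, 88.0]
ft_force: [0.9, -0.8, -2.0]
finger_gap: 22.8
```

Run:
```python
from h import *
from bench import sensors,snapshot
st=sensors.sense();feed(st,-130,0,60)
for n,a,k in(("scene",(210,150,310,225),8),("top",(170,145,280,205),7)):
  s=snapshot(n);i=s["image"][a[1]:a[3],a[0]:a[2]]
  cv2.imwrite(f"pics/n_{n}.png",cv2.resize(i,None,fx=k,fy=k,interpolation=cv2.INTER_CUBIC)[:600,:,::-1]);np.savez(n+"5.npz",**s)
```

```text
J now (-194.6, 0.1) z 60.2 F [ 0.9 -0.8 -2. ] shift [ 0.02 -0.12 -6.46]
```

View pics/n_scene.png

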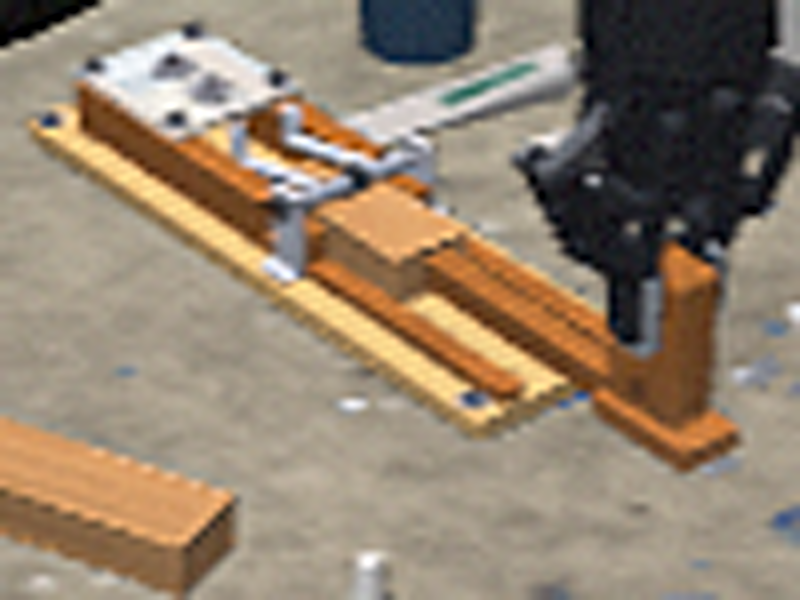

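View pics/n_top.png

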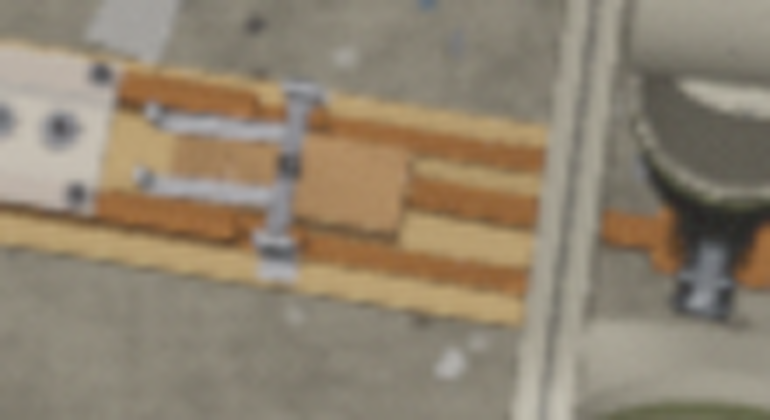

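{"fn": "drive_tool", "kwargs": {
  "moves": [0,-0.02,-0.8,0,0,0,0,-0.02,-0.9,0,0,0,0,-0.02,-0.9,0,0,0,0,-0.02,-0.9,0,0,0,0,-0.02,-0.9,0,0,0,0,-0.01,-0.9,0,0,0,0,-0.01,-0.9,0,0,0,0,0,0,0,0,0]
}}

```text
time: 16.17
tool_pos: [605.6, 39.5, 60.3]
tcp_rot: [172.3, 89.9, 71.2]
ft_force: [0.2, 0.0, -0.9]
finger_gap: 23.1
```

Run:
```python
from h import *
from bench import sensors,snapshot
st=sensors.sense();feed(st,-80,0,60)
for n,a,k in(("scene",(210,140,310,215),8),("top",(150,145,260,205),7)):
  s=snapshot(n);i=s["image"][a[1]:a[3],a[0]:a[2]]
  cv2.imwrite(f"pics/o_{n}.png",cv2.resize(i,None,fx=k,fy=k,interpolation=cv2.INTER_CUBIC)[:600,:,::-1])
```

```text
J now (-131.8, 0.0) z 60.3 F [ 0.2  0.  -0.9] shift [ 0.03 -0.1  -5.18]
```

View pics/o_scene.png

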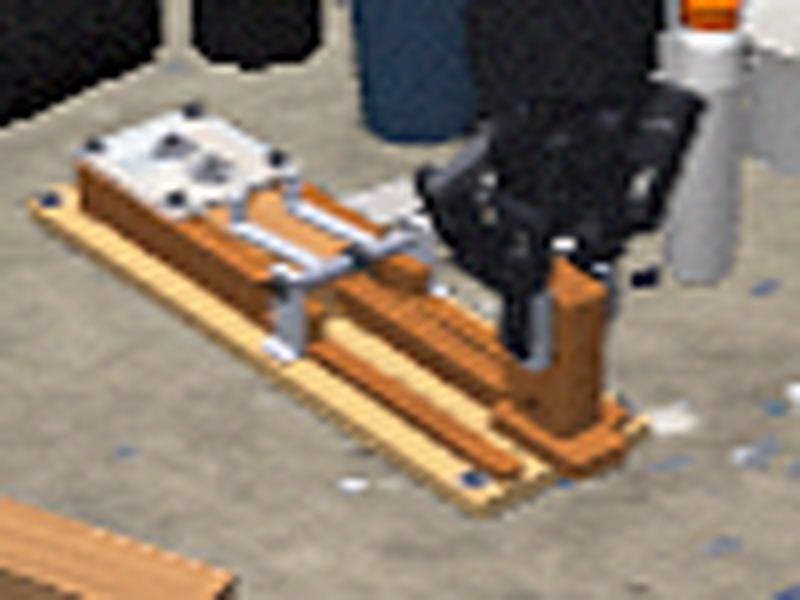

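View pics/o_top.png

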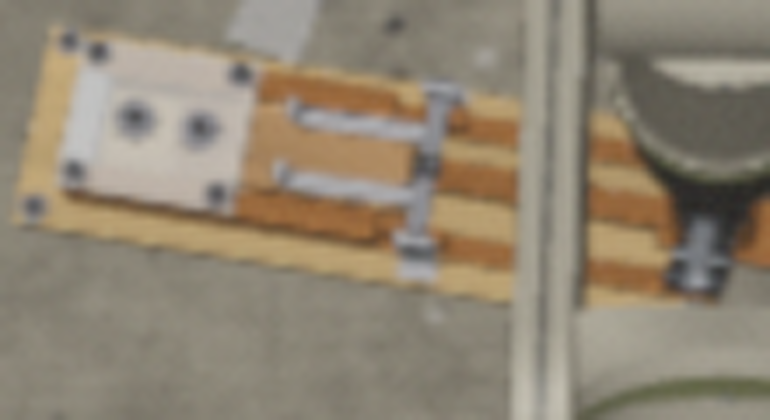

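{"fn": "drive_tool", "kwargs": {
  "moves": [0,-0.02,-0.8,0,0,0,0,-0.02,-0.9,0,0,0,0,-0.02,-0.9,0,0,0,0,-0.02,-0.9,0,0,0,0,-0.01,-0.6,0,0,0,0,-0.01,-0.4,0,0,0,0,0,0,0,0,0]
}}

```text
time: 16.85
tool_pos: [613.1, 82.9, 60.2]
tcp_rot: [166.0, 90.0, 65.0]
ft_force: [0.2, -0.4, -1.7]
finger_gap: 22.7
```

Run:
```python
from h import *
from bench import sensors,snapshot
st=sensors.sense();feed(st,-70,0,60)
for n,a,k in(("scene",(210,140,310,215),8),("top",(150,145,260,205),7)):
  s=snapshot(n);i=s["image"][a[1]:a[3],a[0]:a[2]]
  cv2.imwrite(f"pics/p_{n}.png",cv2.resize(i,None,fx=k,fy=k,interpolation=cv2.INTER_CUBIC)[:600,:,::-1])
```

```text
J now (-87.9, 0.1) z 60.2 F [ 0.2 -0.4 -1.7] shift [ 0.02 -0.03 -1.79]
```

View pics/p_scene.png

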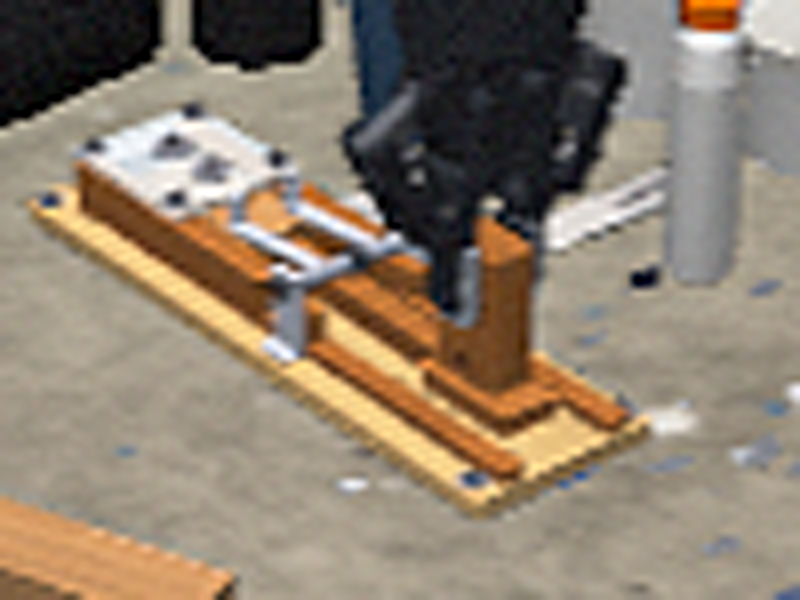

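View pics/p_top.png

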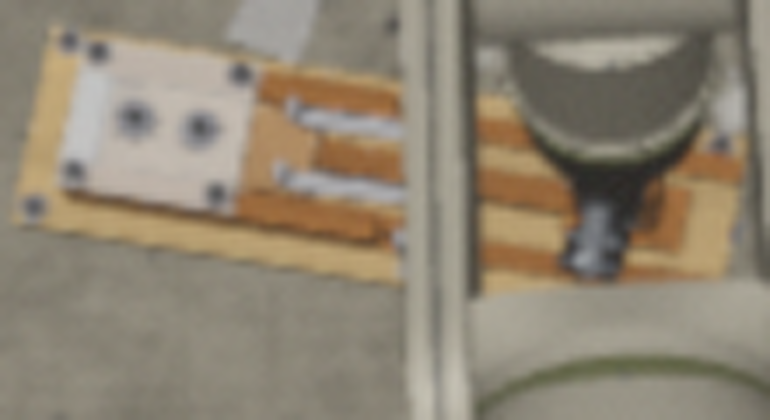

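{"fn": "drive_tool", "kwargs": {
  "moves": [0,0,-0.3,0,0,0,0,0,-0.3,0,0,0,0,0,-0.3,0,0,0,0,0,-0.3,0,0,0,0,0,-0.2,0,0,0,0,0,0,0,0,0]
}}

```text
time: 17.45
tool_pos: [615.8, 96.0, 60.3]
tcp_rot: [159.0, 90.0, 57.9]
ft_force: [0.2, -1.2, -1.0]
finger_gap: 23.2
```

{"fn": "drive_tool", "kwargs": {
  "moves": [0,0,-0.1,0,0,0,0,0,-0.1,0,0,0,0,0,0,0,0,0]
}}

```text
time: 17.7
tool_pos: [616.1, 97.6, 60.2]
tcp_rot: [146.7, 90.0, 45.6]
ft_force: [-0.3, 0.4, -0.4]
finger_gap: 23.2
```

Run:
```python
from h import *
from bench import sensors,snapshot
st=sensors.sense();feed(st,-70,0,60)
for n,a,k in(("scene",(210,140,270,185),12),("top",(150,145,220,195),10)):
  s=snapshot(n);i=s["image"][a[1]:a[3],a[0]:a[2]]
  cv2.imwrite(f"pics/q_{n}.png",cv2.resize(i,None,fx=k,fy=k,interpolation=cv2.INTER_CUBIC)[:600,:,::-1])
```

```text
J now (-72.9, -0.4) z 60.2 F [-0.3  0.4 -0.4] shift [ 0.02 -0.04 -0.29]
```

View pics/q_scene.png

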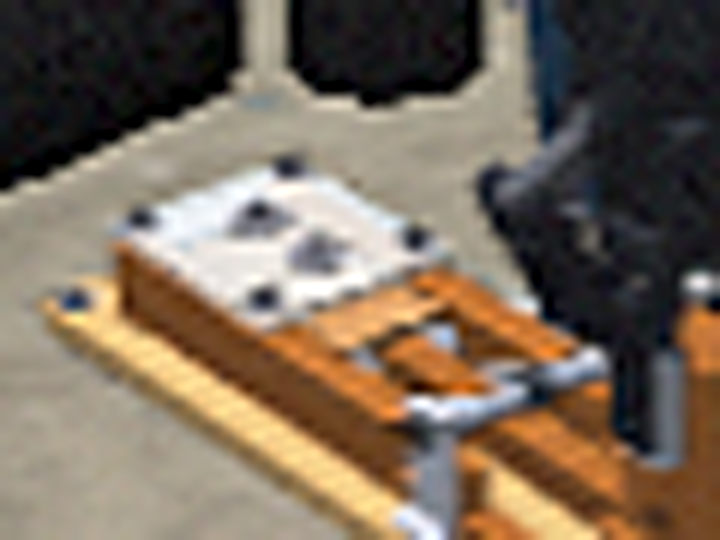

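View pics/q_top.png

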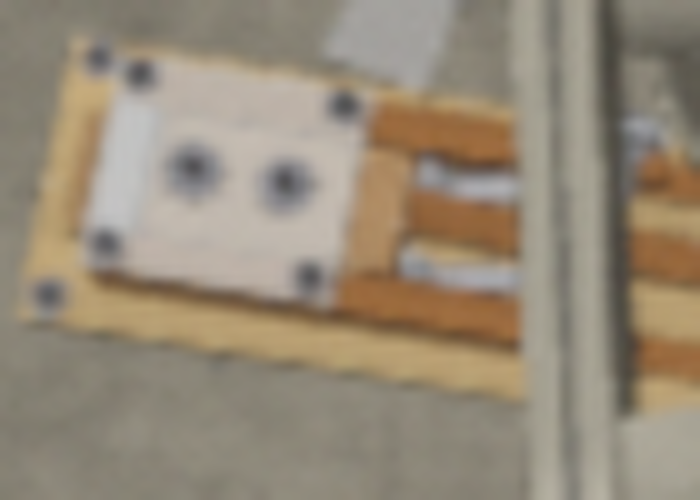

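The latch has dropped behind the tail: the tines are down at (380,350) and (440,335) in the scene crop. Creeping on until the stop is felt.

{"fn": "drive_tool", "kwargs": {
  "moves": [0,0,-0.1,0,0,0,0,0,-0.1,0,0,0,0,0,0,0,0,0]
}}

```text
time: 18.05
tool_pos: [616.5, 99.4, 60.2]
tcp_rot: [140.5, 90.0, 39.4]
ft_force: [0.2, -0.8, -0.9]
finger_gap: 22.9
```

{"fn": "drive_tool", "kwargs": {
  "moves": [0,0,-0.1,0,0,0,0,0,0,0,0,0]
}}

```text
time: 18.22
tool_pos: [616.7, 99.7, 60.4]
tcp_rot: [11.5, 89.9, -89.6]
ft_force: [-2.4, -4.8, -0.1]
finger_gap: 23.0
```

Stop felt (about 5 N back along the feed). Drawing the stick straight back.

{"fn": "drive_tool", "kwargs": {
  "moves": [0,0,0.2,0,0,0,0,0.01,0.5,0,0,0,0,0.02,1.0,0,0,0,0,0.03,1.3,0,0,0,0,0.03,1.3,0,0,0,0,0.03,1.3,0,0,0,0,0.03,1.3,0,0,0,0,0.03,1.3,0,0,0,0,0.01,0.5,0,0,0,0,0,0,0,0,0]
}}

```text
time: 19.05
tool_pos: [601.5, 12.8, 60.2]
tcp_rot: [-17.2, 90.0, -118.4]
ft_force: [-0.6, -0.1, -1.2]
finger_gap: 23.1
```

Run:
```python
from h import *
from bench import sensors,snapshot
st=sensors.sense();feed(st,-300,0,61)
for n,a,k in(("scene",(210,140,310,215),8),("top",(150,145,260,205),7)):
  s=snapshot(n);i=s["image"][a[1]:a[3],a[0]:a[2]]
  cv2.imwrite(f"pics/r_{n}.png",cv2.resize(i,None,fx=k,fy=k,interpolation=cv2.INTER_CUBIC)[:600,:,::-1])
```

```text
J now (-158.9, -0.6) z 60.2 F [-0.6 -0.1 -1.2] shift [-0.08  0.27 14.11]
```

View pics/r_scene.png

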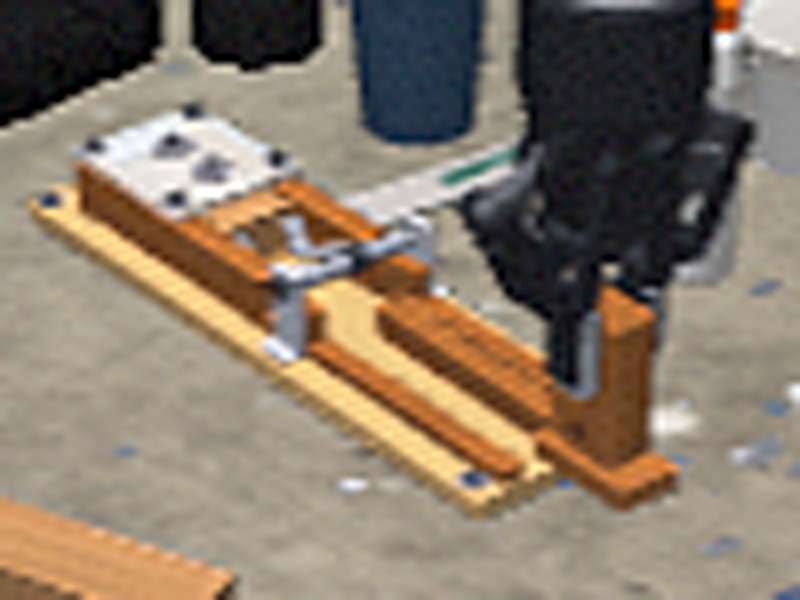

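View pics/r_top.png

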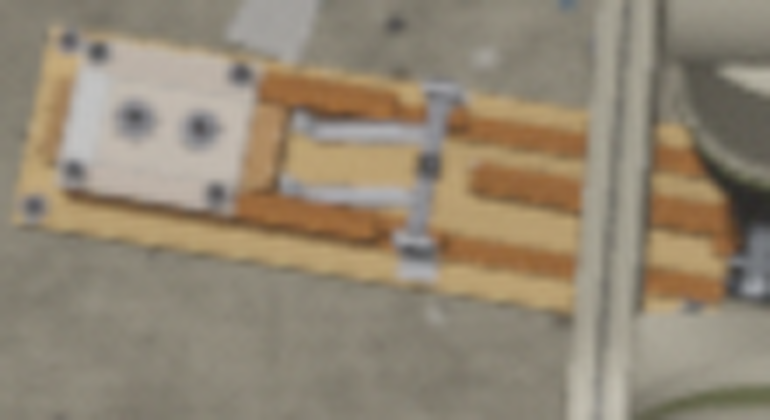

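{"fn": "drive_tool", "kwargs": {
  "moves": [0,0.02,1.5,0,0,0,0,0.03,2.0,0,0,0,0,0.03,2.0,0,0,0,0,0.03,2.0,0,0,0,0,0.02,2.0,0,0,0,0,0.02,1.5,0,0,0,-1,0,0,0,0,0,-2,0,0,0,0,0,-2.5,0,0,0,0,0,-2.5,0,0,0,0,0,0,0,0,-5.5,0,0,0,0,0,-5.5,0,0,0,0,0,0,0,0,0,0,0,0,0,0]
}}

```text
time: 20.32
tool_pos: [582.1, -93.1, 140.5]
tcp_rot: [134.8, 90.0, 44.6]
ft_force: [0.2, 0.2, -1.5]
finger_gap: 23.2
```

Run:
```python
from h import *
from bench import sensors,snapshot
st=sensors.sense();print(st["tool_pos"]);goto(st,[461,-172,138],0)
```

```text
[582.10769361 -93.06032991 140.4862555 ]
shift cm [  0.246 -12.08    7.941] turn deg [-0.22 -0.01 -0.01]
```

{"fn": "drive_tool", "kwargs": {
  "moves": [0,-1.2,0.8,0,0,0,0,-2.2,1.5,0,0,0,0,-2.2,1.5,0,0,0,0,-2.2,1.5,0,0,0,0,-2.2,1.5,0,0,0,0,-2.0,1.1,0,0,0,0,0,0,0,0,0,2,0,0,0,0,0,2.5,0,0,0,0,0,2.0,0,0,0,0,0,1.5,0,0,0,0,0,0.7,0,0,0,0,0,0,0,0,0,0,0,0,0,0,0,0,0]
}}

```text
time: 21.48
tool_pos: [462.1, -172.2, 53.3]
tcp_rot: [-125.0, 90.0, 144.8]
ft_force: [-0.5, -0.1, -1.0]
finger_gap: 22.9
```

Run:
```python
from h import *
from bench import sensors,snapshot
st=sensors.sense();print(st["ft_force"]);goto(st,[461,-172,45],0)
for n,a,k in(("scene",(240,180,340,255),8),):
  s=snapshot(n);i=s["image"][a[1]:a[3],a[0]:a[2]]
  cv2.imwrite(f"pics/u_{n}.png",cv2.resize(i,None,fx=k,fy=k,interpolation=cv2.INTER_CUBIC)[:600,:,::-1])
```

```text
[-0.47126778 -0.09011567 -1.03840591]
shift cm [ 0.834 -0.106 -0.015] turn deg [-0.14 -0.02  0.03]
```

View pics/u_scene.png

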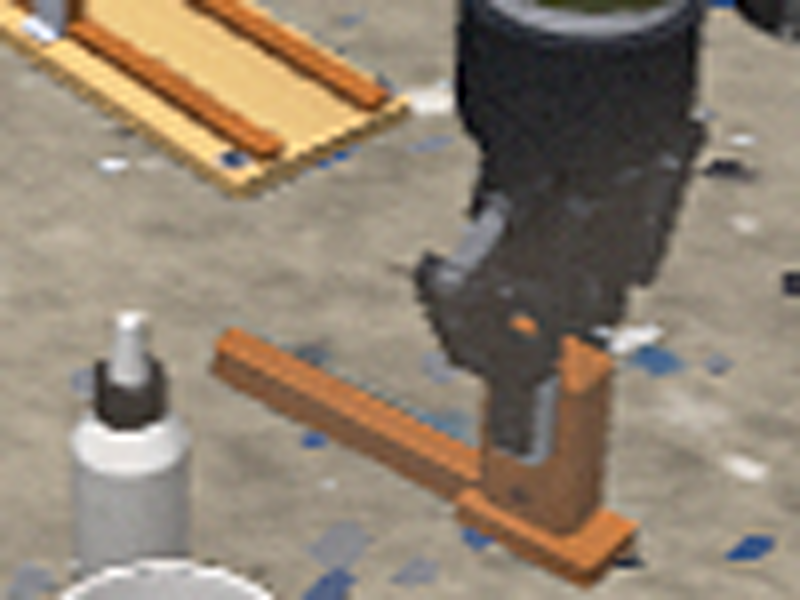

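Level, about 8 mm above the table. Lowering until contact.

{"fn": "drive_tool", "kwargs": {
  "moves": [0.4,0,0,0,0,0,0.3,0,0,0,0,0,0,0,0,0,0,0]
}}

```text
time: 21.78
tool_pos: [462.0, -172.5, 46.2]
tcp_rot: [65.6, 90.0, -24.5]
ft_force: [-1.3, -1.0, -0.8]
finger_gap: 23.1
```

{"fn": "drive_tool", "kwargs": {
  "moves": [0.1,0,0,0,0,0,0,0,0,0,0,0]
}}

```text
time: 21.95
tool_pos: [461.9, -172.5, 45.2]
tcp_rot: [55.0, 90.0, -35.1]
ft_force: [-0.5, -0.4, -1.3]
finger_gap: 23.1
```

{"fn": "drive_tool", "kwargs": {
  "moves": [0.1,0,0,0,0,0,0,0,0,0,0,0]
}}

```text
time: 22.12
tool_pos: [462.2, -172.6, 44.7]
tcp_rot: [63.6, 90.0, -26.5]
ft_force: [-1.1, 0.4, 1.4]
finger_gap: 23.1
```

Table contact (z force rose by about 3 N). Releasing and lifting.

{"fn": "drive_tool", "kwargs": {
  "moves": [0,0,0,0,0,0,0,0,0,0,0,0,0,0,0,0,0,0,0,0,0,0,0,0,0,0,0,0,0,0,0,0,0,0,0,0,0,0,0,0,0,0],
  "hand": 6.5
}}

```text
time: 22.7
tool_pos: [461.9, -172.5, 44.2]
tcp_rot: [-114.3, 90.0, 155.6]
ft_force: [1.0, -0.4, -0.0]
finger_gap: 65.0
```

{"fn": "drive_tool", "kwargs": {
  "moves": [-0.5,0,0,0,0,0,-1.5,0,0,0,0,0,-3,0,0,0,0,0,-3,0,0,0,0,0,-3,0,0,0,0,0,-3,0,0,0,0,0,0,0,0,0,0,0,0,0,0,0,0,0]
}}

```text
time: 23.37
tool_pos: [463.5, -173.2, 187.2]
tcp_rot: [63.5, 89.7, -26.6]
ft_force: [-0.9, 0.1, -0.7]
finger_gap: 64.8
```

Run:
```python
from h import *
from bench import sensors,snapshot
st=sensors.sense();print(st["tool_pos"],st["ft_force"])
s=snapshot("scene");cv2.imwrite("pics/v_s.png",cv2.resize(s["image"][140:290,150:350],(800,600),interpolation=cv2.INTER_CUBIC)[:,:,::-1])
t=snapshot("top");cv2.imwrite("pics/v_t.png",cv2.resize(t["image"][130:280,130:350],(792,540),interpolation=cv2.INTER_CUBIC)[:,:,::-1])
```

```text
[ 463.45896301 -173.23471085  187.16571434] [-0.85008572  0.06757943 -0.71149364]
```

View pics/v_s.png

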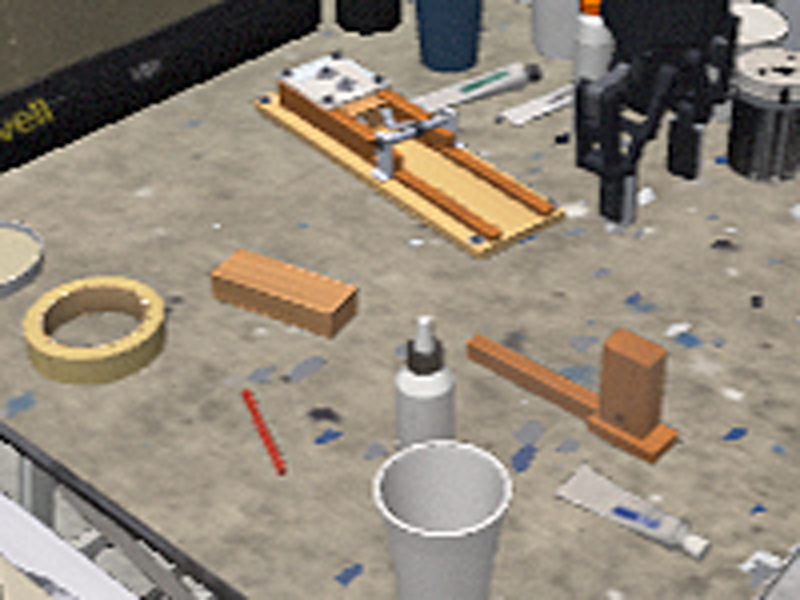

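View pics/v_t.png

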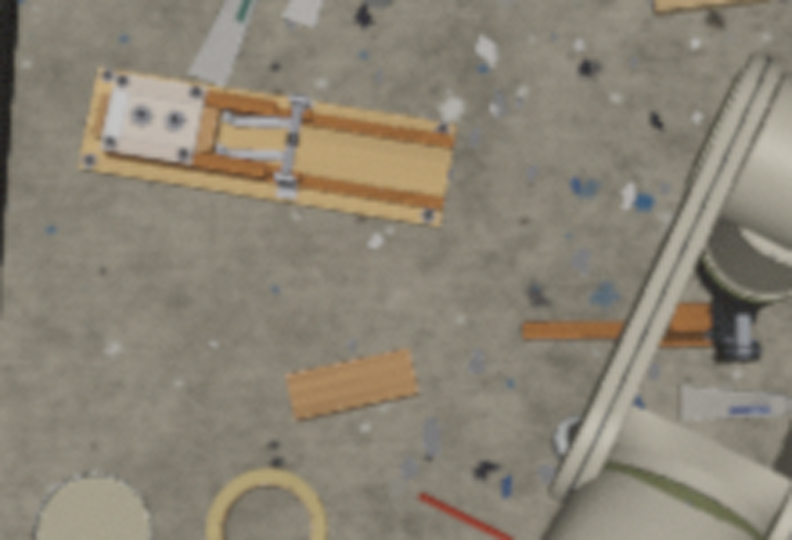

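Run:
```python
from h import *
from bench import snapshot
t=snapshot("top")
cv2.imwrite("pics/w_t.png",cv2.resize(t["image"][145:185,150:220],(770,440),interpolation=cv2.INTER_CUBIC)[:,:,::-1])
T=lambda x,y,h: ray(t,*px((130,130),3.6,x,y),h)[:2]-[.8,1.4]
print("tail",J(T(218,130,36)),"toes",J(T(222,115,14)),J(T(217,152,14)))
a=np.load("top0.npz")["image"].astype(int);b=t["image"].astype(int)
for nm,(u0,v0,u1,v1) in dict(strip=(205,225,252,252),pliers=(328,150,358,195)).items(): print(nm,np.abs(a-b)[v0:v1,u0:u1].mean())
a=np.load("scene0.npz")["image"].astype(int);b=snapshot("scene")["image"].astype(int)
for nm,(u0,v0,u1,v1) in dict(dropper=(245,215,266,250),tube=(288,253,330,282),pliers=(348,212,380,245)).items(): print(nm,np.abs(a-b)[v0:v1,u0:u1].mean())
```

```text
tail (66.5, 0.3) toes (69.3, -19.9) (67.2, 14.8)
strip 1.6419753086419753
pliers 27.069382716049383
dropper 4.682539682539683
tube 5.397372742200329
pliers 4.735479797979798
```

View pics/w_t.png

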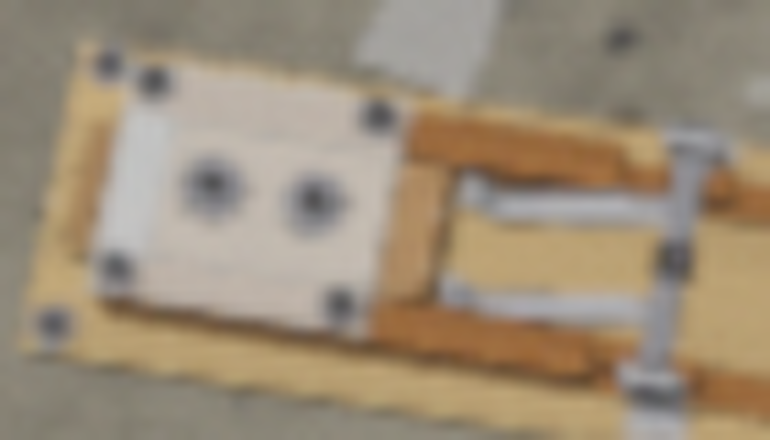

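Run:
```python
from bench import r,sensors
r.hand_in();print(sensors.sense()["time"])
```

```text
the job is handed in; nothing more can be done
the job is handed in; nothing more can be done
```

The job is handed in. The lapped blank is home in the jig with the latch down behind it, and the push stick stands on its sole back at its starting spot, clear of the jig. It took about 23.5 s of the 64 s. `hand_in` gives no verdict.

- **Feeding:** I laid the blank in the infeed tongue first and let it go. I then pushed it only with the stick, held about 3 mm above the bed. The latch was seen to lift during the feed and drop behind the tail. I crept on about 3 mm until the stop pushed back with roughly 5 N, then drew the stick out.
- **Final pictures:** They show the latch tines down behind the tail, the tongue showing past the stop bar, and the stick upright on the table. The strip, dropper, tube and pliers look unmoved compared with the first scene picture.
- **Checks that disagreed:** A rough top-camera reading put the tail at jig x = 66.5 mm, where it should be 70. That click was good to only a few millimetres, so I relied on the dropped latch and the felt stop. The pliers comparison in the top view failed because the arm blocked the view; the scene view showed no change. The two cameras also differed by about 5 mm around the jig, which I corrected against the gripper's known position.

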